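# Load-test radio battery packs in a cam-clamped jig

## Task

Lay every battery pack from the bench in a bay of the test jig, contact end to the spring contacts, then turn the cam lever just far enough to take up the gap and press the contacts of the packs about half-way in, never nearly to their stop. With the packs clamped, push the load lever hard over towards the round meter, hold it there for five seconds and let it spring back to the middle; then open the cam lever fully and lay all the packs flat, side by side, in the steel tray. Leave the radio, the screwdriver and the tin where they are.

Things in the scene. Friction and masses are not known exactly. Their poses are not given: they have to be found in the camera images.
- jig: Battery test jig fixed to the bench: aluminium base 262 x 262 x 12 mm, origin at its underside, z up. +x is the way a loaded pack points, to the spring contacts; y runs along the three bays. At the +x end a grey housing (x 72 to 136 mm, 250 wide, top 58 above the bench) with the contacts, a round panel meter and the load lever; at the -x end the clamp bar and cam lever.
- bay0 (a point): Bay 0: point on the deck (12 mm above the bench) at jig x = 0, y = 76 mm on its centre line, axes as the jig's. A pack lies flat here along jig x, nose to +x between two white horns (x 36 to 72 mm, 54 apart, 18 high). Clamp open, bar and contact are 112 to 117 mm apart: a pack centred at x = 0 to -2 mm has 4 to 6 mm spare at each end. Any bay takes any pack.
- pins0 (a joint): Spring contact of bay 0: a brass pad 26 mm wide on two pins, how far it is pressed in (m). 0 = free, its face then at jig x = 56 mm, 23 mm above the bench; stop at 0.010. About 1 N plus 1 N per mm. Half-way, about 0.005, is a good contact.
- bay1 (a point): Bay 1: point on the deck (12 mm above the bench) at jig x = 0, y = 0 mm on its centre line, axes as the jig's. A pack lies flat here along jig x, nose to +x between two white horns (x 36 to 72 mm, 54 apart, 18 high). Clamp open, bar and contact are 112 to 117 mm apart: a pack centred at x = 0 to -2 mm has 4 to 6 mm spare at each end. Any bay takes any pack.
- pins1 (a joint): Spring contact of bay 1: a brass pad 26 mm wide on two pins, how far it is pressed in (m). 0 = free, its face then at jig x = 56 mm, 23 mm above the bench; stop at 0.010. About 1 N plus 1 N per mm. Half-way, about 0.005, is a good contact.
- bay2 (a point): Bay 2: point on the deck (12 mm above the bench) at jig x = 0, y = -76 mm on its centre line, axes as the jig's. A pack lies flat here along jig x, nose to +x between two white horns (x 36 to 72 mm, 54 apart, 18 high). Clamp open, bar and contact are 112 to 117 mm apart: a pack centred at x = 0 to -2 mm has 4 to 6 mm spare at each end. Any bay takes any pack.
- pins2 (a joint): Spring contact of bay 2: a brass pad 26 mm wide on two pins, how far it is pressed in (m). 0 = free, its face then at jig x = 56 mm, 23 mm above the bench; stop at 0.010. About 1 N plus 1 N per mm. Half-way, about 0.005, is a good contact.
- bar_face (a point): Middle of the clamp bar's pushing face (steel bar 240 mm long across all bays, 12 thick, top 36 mm above the bench), axes as the jig's; the cam drives it along jig x. Open, it stands at jig x = -56 to -61 mm (the cam block's place differs from start to start). At x = -48 mm a pack touches both bar and free contact; at -43 mm the contacts are half in.
- cam_pivot (a point): Vertical axis of the eccentric cam, at the height of the lever's upper face (40 mm above the bench). Axes as the jig's.
- cam_knob (a point): Centre of the black upright grip at the end of the cam lever: 18 mm diameter, 41 mm high, from 40 to 81 mm above the bench, this point at 62 mm; 85 mm from the pivot. Its axes turn with the lever. At lever value 0 it lies 108 degrees counter-clockwise (from above) from jig +x about the pivot.
- cam_lever (a joint): Angle of the cam lever (rad): 0 = open, grows counter-clockwise seen from above to a stop at 2.5. The bar advances 12 mm x (1 - cos(angle)). Friction (about 5 N at the grip) holds it wherever it is left; starts between 0 and 0.2.
- load_lever (a joint): Angle of the load lever (rad), spring-centred: 0 = upright, +0.5 = hard over towards the round panel meter (54 mm wide, on the housing at jig (104, -58) mm, so to jig -y), -0.5 = hard over the other way. About 3.5 N at the ball when hard over; springs back to 0 when let go.
- load_knob (a point): Centre of the black ball (20 mm diameter) on the load lever, 50 mm above its pivot; the pivot is on top of the housing, 58 mm above the bench, at jig (104, 62) mm. The ball swings along jig y.
- pack0_mid (a point): Centre (half-way up) of a black radio battery pack, 104 mm long, 46 wide, 22 high, about 150 g, lying flat. Its x axis points to the contact end, y across, z up. Body from -52 to +40 mm along x, then a nose 34 mm wide and 14 high with two brass strips to +52 mm. Top and bottom are alike.
- pack0_nose (a point): The middle of that pack's contact end face, 52 mm along its x axis from the centre.
- pack1_mid (a point): Centre (half-way up) of a black radio battery pack, 104 mm long, 46 wide, 22 high, about 150 g, lying flat. Its x axis points to the contact end, y across, z up. Body from -52 to +40 mm along x, then a nose 34 mm wide and 14 high with two brass strips to +52 mm. Top and bottom are alike.
- pack1_nose (a point): The middle of that pack's contact end face, 52 mm along its x axis from the centre.
- pack2_mid (a point): Centre (half-way up) of a black radio battery pack, 104 mm long, 46 wide, 22 high, about 150 g, lying flat. Its x axis points to the contact end, y across, z up. Body from -52 to +40 mm along x, then a nose 34 mm wide and 14 high with two brass strips to +52 mm. Top and bottom are alike.
- pack2_nose (a point): The middle of that pack's contact end face, 52 mm along its x axis from the centre.
- tray_in (a point): Centre of the inner floor of the steel tray fixed on the bench for tested packs; floor 262 x 142 mm inside (long along its x), 4 mm above the bench, rim 18 mm above the bench. Three packs fit side by side, lengthwise across the tray (along its y), 75 mm apart.
- radio: A handheld radio, 118 x 56 x 30 mm with a 120 mm antenna, lying on the bench; origin at the centre of its underside, x to the antenna. Leave alone.
- screwdriver: A red-handled screwdriver 190 mm long lying on the bench. Leave alone.
- tin: A small steel tin, 60 mm diameter, 55 mm high, standing on the bench. Leave alone.
There are look-alikes about, which are no part of the job. What is shaped like the part that bears pack1_mid but pink is not meant. What is shaped like the part that bears pack2_mid but pink is not meant.

How it is judged:
By the outcome, as a careful person would: the job done as asked, in the order asked, and still so for the second after the job is handed in, with the robot touching nothing.
Of pack0, pack1, pack2 only 2 to 3 are there at a start; the rules pass over those that are not, and their reading is None.
At some moment in a run one of pack0, pack1, pack2 may be knocked a few centimetres aside while the robot is not near it.
It also fails if it takes over 210 s, if anything falls off the work surface, if the arm or the gripper's body presses on something with over 40 N, if the wrist force passes 120 N, or if a joint passes its speed limit or range.

## Robot

A 6-joint arm with a two-finger parallel gripper is mounted at the origin on the work surface. World frame = base frame: x ahead of the robot, y to its left, z up, the work surface at z = 0. Lengths are in m, angles in rad, forces in N, time in s.
With the tool pointing down it reaches from about 0.3 to 0.75 m from the base axis. Payload 8.5 kg.
Tool frame: the origin (TCP) lies midway between the tips of the shut fingers; the grasp point (between the pads) lies 19 mm behind it; z points along the fingers, y is the direction in which the jaws open and shut (so a half turn about z gives the same grasp; the last joint's range is limited). The gripper opens to 88 mm and grips with 3 to 60 N. Pads are 18 mm wide; open, the fingers measure 123 mm over their backs; the gripper's body (75 mm by 187 mm) begins 45 mm behind the grasp point.
Start: joints at [0.923, 0.381, 1.297, -0, 1.464, -0.215], TCP at [0.231, 0.499, 0.239] pointing down, gripper open.
Joint ranges: [-3.11, 3.11], [-0.89, 2.33], [0.22, 2.48], [-1.42, 4.56], [0.17, 2.85], [-2.88, 2.88]. Speed limits (rad/s): [2.39, 2.39, 3.14, 3.14, 3.14, 3.14].

## Interface

Orientations are given as a rotation vector (axis times angle).
In Python, from workcell import * gives the robot as it stands.
- The arm moves only by the tool move_arm, never from a script. Its argument "moves" is a list of rows, each a list of 3 entries, a list of its own where there are three numbers: the shift along the tool's x, y, z in mm, then the turn, a rotation vector about the tool's x, y, z in rad, then the finger opening in mm, from 0 to 88.1. A call has 1 to 12 rows; each row shifts and turns the pose as measured when the row begins, along the tool's axes as they then stand; what a row does not reach is not made up. A row lasts 1/8 s, in which the tool goes at most 62.5 mm and 10.7 degrees, less where a joint would pass 70% of its speed; a pose out of reach is approached as far as the arm can. A call is refused whole if a number of a shift passes 62.5 or a number of a turn 0.188, either way. A call with a gripper value outside its range is refused whole. The fingers move at their own pace and stop on an object; "force" is the grip in N (left out, the last holds). Time passes only in rows, so rows that do not move let the fingers close. It gives the time, the measured TCP pose, the force and the opening at its end, in the units of the state.
- sense(): the state, without advancing time (a new reading comes with each control period).
- get_image(name): name is "scene" or "top" or "wrist"; returns (picture, depth): 384x512x3 uint8, red, green, blue; 384x512 float32, m along the optical axis (not along the pixel's ray), 0 where there is no reading.
- get_calibration(name): a dict with "fov_y" (degrees; the focal length in pixels is half the picture's height over the tangent of half this angle, whatever the lens; pixels are square), "cx", "cy" (the principal point, pixels), "camera_from_world" (4x4, takes a point from world to camera coordinates). Camera axes: x right, y down, z forward; pixel columns grow to the right and rows downward; lengths in m; the calibration is good to about 2 mm. A picture is of the moment at which its call begins: read the wrist's pose just before it. get_calibration takes no time and is no camera call; for the wrist camera it gives the pose at the moment of the call.
- close_job(): hands the job in, once; it reports no verdict.
The state is a dict: "clock": time; "joints": joint angles; "joint_vel": joint speeds; "joint_torque": joint torques, N m; "tcp_pos": TCP position; "eef_rot": TCP orientation; "wrist_force": force on the tool from outside, world axes, zero at the start; "wrist_torque": the same for the moment, N m; "finger_gap": finger opening in m.
Only numpy, scipy, OpenCV 4.12 (cv2) and the standard library are available. Lean on these libraries where they do the work, as an engineer would, in place of code of your own. Each camera call takes 0.05 s, during which the arm holds its last target.

## Working session

There is one attempt and no reset: what is moved stays moved. The work goes in short steps, Python scripts to look and compute and a tool call to move; the robot and the scene stay as the last step left them, time stands still between calls to the robot, and variables do not carry over. Pictures are saved under pics/ and viewed, and the job is handed in when it is done.

Besides the shell and the picture viewer there is one more tool, called as a command line: name --argument value ..., lists and objects as JSON in quotes. move_arm: Moves the arm, as the interface text tells. Its arguments: {"type":"object","properties":{"moves":{"type":"array"},"force":{"type":"number"}},"required":["moves"]}

```bash
ls; mkdir -p pics
python3 - <<'E'
from workcell import *
import cv2
print(sense())
for n in ["scene","top","wrist"]:
    im,d=get_image(n); cv2.imwrite(f"pics/{n}0.png",im[:,:,::-1]); c=get_calibration(n); print(n,c)
E
```

```text
pics
{'clock': 0.0, 'joints': array([ 9.22729569e-01,  3.81178147e-01,  1.29822204e+00,  6.64946330e-06,
        1.46357581e+00, -2.15317219e-01]), 'joint_vel': array([-0.00068338,  0.00023782,  0.00017733, -0.0004897 ,  0.00012976,
        0.00087711]), 'joint_torque': array([-1.33632446e-05, -4.37931061e+01, -2.24555951e+01,  7.12889316e-02,
        3.52905155e-02, -6.84317524e-05]), 'tcp_pos': array([0.23049887, 0.49907938, 0.23816041]), 'eef_rot': array([-6.74345021e-01, -3.06776551e+00,  1.96888766e-03]), 'wrist_force': array([-0.55884646,  0.27465145, -0.88681831]), 'wrist_torque': array([-0.00525765, -0.00145114, -0.03073783]), 'finger_gap': 0.08820006552938475}
scene {'fov_y': 55.65215845029852, 'cx': 260.3228315605832, 'cy': 186.63761501055532, 'camera_from_world': array([[ 0.88904788,  0.45764305, -0.01251858, -0.44485825],
       [ 0.30067194, -0.60428899, -0.73785581, -0.06146312],
       [-0.34523942,  0.65222516, -0.67484227,  1.28428618],
       [ 0.        ,  0.        ,  0.        ,  1.        ]])}
top {'fov_y': 49.11460097152997, 'cx': 256.10906460190586, 'cy': 193.57857374594136, 'camera_from_world': array([[ 0.02000985, -0.99975044,  0.00993319,  0.00190349],
       [-0.98982623, -0.02120909, -0.14069192,  0.5329224 ],
       [ 0.14086748, -0.00701691, -0.99000359,  1.18618263],
       [ 0.        ,  0.        ,  0.        ,  1.        ]])}
wrist {'fov_y': 61.26338719435629, 'cx': 260.86034791416216, 'cy': 190.10909252164785, 'camera_from_world': array([[ 4.19913311e-01,  9.07564148e-01, -3.59432114e-04,
        -5.49997480e-01],
       [ 8.76950376e-01, -4.05646820e-01,  2.57698848e-01,
        -3.44118437e-02],
       [ 2.33732433e-01, -1.08526380e-01, -9.66225219e-01,
         3.87701793e-01],
       [ 0.00000000e+00,  0.00000000e+00,  0.00000000e+00,
         1.00000000e+00]])}
```

View pics/scene0.png

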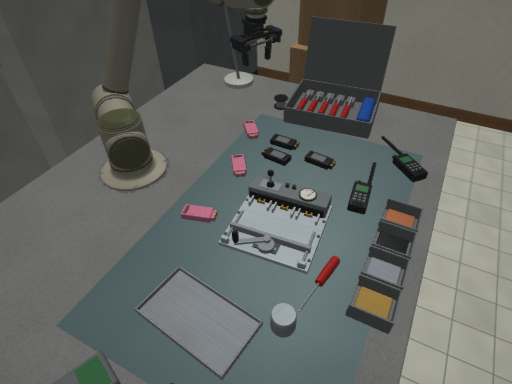

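View pics/top0.png

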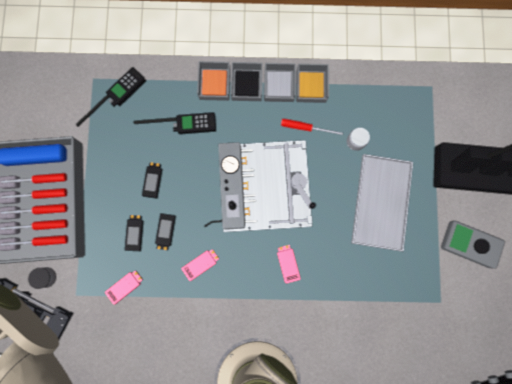

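View pics/wrist0.png

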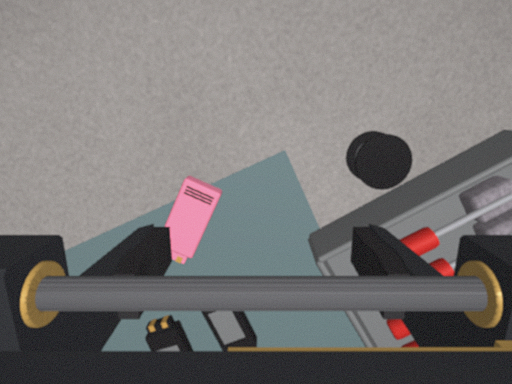

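```bash
cat > h.py <<'E'
from workcell import *
import cv2, numpy as np
from scipy.spatial.transform import Rotation as R
def K(n):
    c=get_calibration(n); f=192/np.tan(np.radians(c["fov_y"]/2)); return f,c["cx"],c["cy"],c["camera_from_world"]
def ray(c,uv,z):
    f,cx,cy,T=c; uv=np.atleast_2d(uv).astype(float)
    d=np.c_[(uv[:,0]-cx)/f,(uv[:,1]-cy)/f,np.ones(len(uv))]@T[:3,:3]
    o=-T[:3,:3].T@T[:3,3]
    return o+d*((z-o[2])/d[:,2])[:,None]
def proj(c,p):
    f,cx,cy,T=c; q=np.atleast_2d(p)@T[:3,:3].T+T[:3,3]
    return np.c_[q[:,0]/q[:,2]*f+cx,q[:,1]/q[:,2]*f+cy]
def tool():
    s=sense(); return s["tcp_pos"],R.from_rotvec(s["eef_rot"]),s
def yaw(Rm): # angle of tool x in world
    m=Rm.as_matrix(); return np.arctan2(m[1,0],m[0,0])
def plan(x,y,z,ya=None):
    """shift in current tool axes (mm) and needed turn about tool z"""
    p,r,s=tool(); 
    d=r.inv().apply(np.array([x,y,z])-p)*1000
    y0=yaw(r); t=0
    if ya is not None:
        t=-((ya-y0+np.pi)%(2*np.pi)-np.pi)
    tgt=R.from_matrix(np.c_[[np.cos(ya if ya is not None else y0),np.sin(ya if ya is not None else y0),0],[np.sin(ya if ya is not None else y0),-np.cos(ya if ya is not None else y0),0],[0,0,-1]])
    print("t %.2f tcp"%s["clock"],np.round(p,4),"yaw %.3f"%y0,"j",np.round(s["joints"],2),"gap %.4f"%s["finger_gap"],"F",np.round(s["wrist_force"],1))
    print("shift(cur axes) mm",np.round(d,1),"dist %.0f"%np.linalg.norm(d)," full turn rotvec",np.round((r.inv()*tgt).as_rotvec(),3)," tz %.3f"%t)
def save(name,im,s=1.0,crop=None):
    if crop: im=im[crop[1]:crop[3],crop[0]:crop[2]]
    im=cv2.resize(im,None,fx=s,fy=s,interpolation=cv2.INTER_CUBIC); cv2.imwrite("pics/"+name+".png",im[:,:,::-1])
E
python3 - <<'E'
from h import *
im,d=get_image("top"); np.save("top.npy",im); np.save("topd.npy",d)
save("jig1",im,5,(210,130,330,240)); save("packs1",im,5,(80,130,230,250)); save("tray1",im,5,(335,120,430,240))
hsv=cv2.cvtColor(im,cv2.COLOR_RGB2HSV)
c=K("top")
m=((hsv[:,:,2]<70)).astype(np.uint8)*255
m[:, :85]=0;m[:,230:]=0;m[:150]=0;m[280:]=0
for k in cv2.findContours(m,cv2.RETR_EXTERNAL,cv2.CHAIN_APPROX_NONE)[0]:
    if cv2.contourArea(k)>150:
        r=cv2.minAreaRect(k); b=ray(c,cv2.boxPoints(r),0.02); print(np.round(r[0],1),np.round(b[:,:2],4).tolist(),np.round(np.linalg.norm(b[1]-b[0]),4),np.round(np.linalg.norm(b[2]-b[1]),4))
E
```

```text
[134.3 232.9] [[0.3642, 0.3863], [0.4621, 0.3876], [0.4608, 0.3428], [0.3629, 0.3421]] 0.0979 0.0448
[165.  230.8] [[0.3762, 0.303], [0.4712, 0.2922], [0.4648, 0.2483], [0.3699, 0.2595]] 0.0956 0.0444
[152.2 180.4] [[0.5229, 0.3489], [0.6206, 0.3385], [0.614, 0.2933], [0.5164, 0.3042]] 0.0983 0.0457
```

View pics/packs1.png

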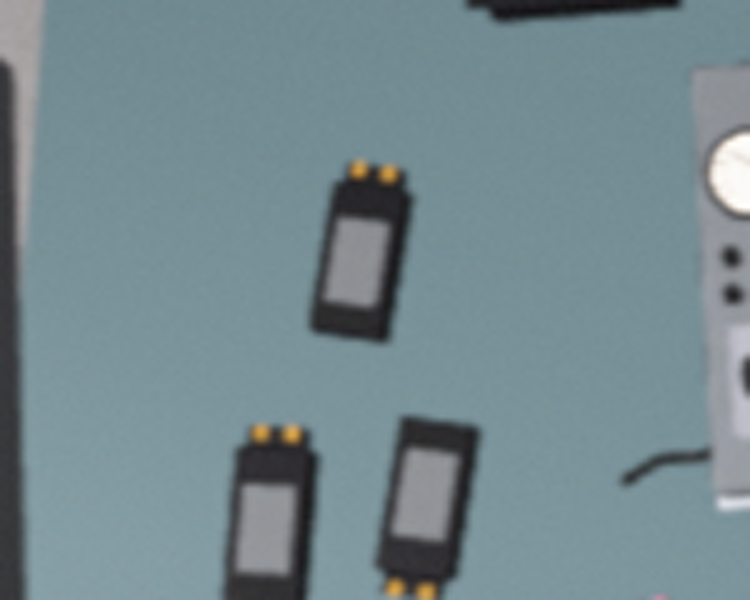

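View pics/jig1.png

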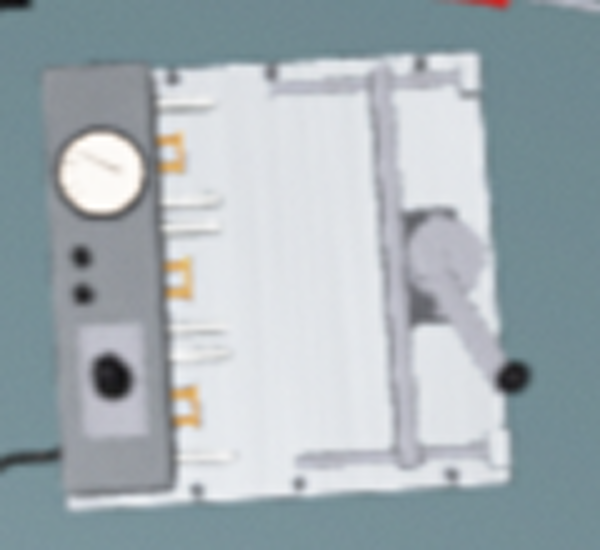

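View pics/tray1.png

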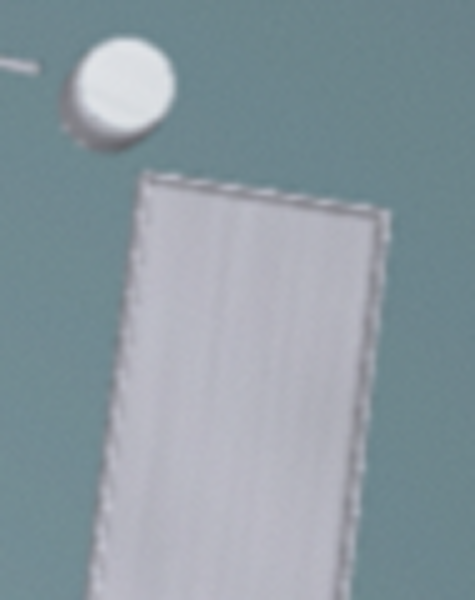

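Run:
```python
from h import *
c=K("top"); Z=lambda u,v:(210+u/5-0.4,130+v/5-0.4)
P=ray(c,[Z(480,53),Z(508,482),Z(68,508)],0.012)[:,:2]; print(P, np.linalg.norm(P[1]-P[0]),np.linalg.norm(P[2]-P[1]))
ctr=(P[0]+P[2])/2; xa=P[2]-P[1]; ya=P[1]-P[0]
print("centre",ctr,"yaw x",np.degrees(np.arctan2(xa[1],xa[0])),"yaw y-90",np.degrees(np.arctan2(ya[1],ya[0]))-90)
Cp=ray(c,[Z(175,155),Z(180,280),Z(188,408)],0.023)[:,:2]; print("pads",Cp)
im=np.load("top.npy");
h=ray(c,[Z(101,172)],0.060); print("meter",h)
print("knob",ray(c,[Z(513,377)],0.081), "ball",ray(c,[Z(112,376)],0.108))
# bar top edge
print("bar", ray(c,[Z(378,70),Z(404,465)],0.036))
# tray
s=cv2.cvtColor(im,cv2.COLOR_RGB2HSV); m=(s[:,:,1]<45).astype(np.uint8)*255; m[:, :345]=0; m[:,425:]=0; m[:152]=0; m[260:]=0
for k in cv2.findContours(m,cv2.RETR_EXTERNAL,cv2.CHAIN_APPROX_NONE)[0]:
    if cv2.contourArea(k)>1500:
        r=cv2.minAreaRect(k); b=ray(c,cv2.boxPoints(r),0.015)[:,:2]; print(r,b,b.mean(0),np.linalg.norm(b[1]-b[0]),np.linalg.norm(b[2]-b[1])); print(np.degrees(np.arctan2(*(b[1]-b[0])[::-1])),np.degrees(np.arctan2(*(b[2]-b[1])[::-1])))
# depth check of packs
d=np.load("topd.npy")
def pt(u,v):
    f,cx,cy,T=c; z=d[int(v),int(u)]; q=np.array([(u-cx)/f*z,(v-cy)/f*z,z]); return T[:3,:3].T@(q-T[:3,3])
for uv in [(152,180),(134,233),(165,231),(312,205),(232,205),(266,187),(383,203)]: print(uv,pt(*uv))
```

```text
[[ 0.70310785 -0.13402972]
 [ 0.44344784 -0.15143293]
 [ 0.42285891  0.10708762]] 0.26024256707935206 0.259339119025668
centre [ 0.56298338 -0.01347105] yaw x 94.5535019437274 yaw y-90 -266.1655945945113
pads [[0.63337405 0.04911821]
 [0.55799998 0.0443638 ]
 [0.48216139 0.03789097]]
meter [[0.61416783 0.09073884 0.06      ]]
knob [[ 0.49765856 -0.14450117  0.081     ]] ball [[0.4903961  0.07866477 0.108     ]]
bar [[ 0.68469626 -0.07042263  0.036     ]
 [ 0.45041404 -0.0878697   0.036     ]]
((382.6044006347656, 202.32237243652344), (54.235233306884766, 92.68869018554688), 7.253194808959961) [[ 0.39046058 -0.26420608]
 [ 0.66663182 -0.30272519]
 [ 0.64913334 -0.46488595]
 [ 0.37378269 -0.42139867]] [ 0.52000211 -0.36330397] 0.278844534654324 0.16310214044577165
-7.940132822626822 -96.15885441923712
(152, 180) [0.56926543 0.32184631 0.02010973]
(134, 233) [0.41178748 0.36464616 0.02307874]
(165, 231) [0.41937713 0.2750826  0.02378369]
(312, 205) [ 0.49808634 -0.14447018  0.07725849]
(232, 205) [0.48903945 0.07829324 0.11511479]
(266, 187) [ 0.55661833 -0.0162832   0.01352665]
(383, 203) [ 0.51738371 -0.3680007   0.00269261]
```

```bash
cat >> h.py <<'E'
def rows(x,y,z,ya,step=55,turn=0.18):
    """prints suggested steps to the pose: shift in the tool axes as they stand at each row, turn about tool z"""
    p,r,s=tool(); plan(x,y,z,ya)
    y0=yaw(r); rem=(ya-y0+np.pi)%(2*np.pi)-np.pi
    # choose direction that keeps q6 in range: q6 = q1+pi/2-yaw
    q6=s["joints"][5]; q1e=np.arctan2(y,x); q1=s["joints"][0]
    fin=q6+(q1e-q1)-rem
    if fin>2.8: rem+=2*np.pi
    if fin<-2.8: rem-=2*np.pi
    n=int(max(np.ceil(np.linalg.norm(np.array([x,y,z])-p)*1000/step),np.ceil(abs(rem)/turn),1))
    tgt=np.array([x,y,z]); yy=y0; pp=p.copy()
    for i in range(n):
        m=np.c_[[np.cos(yy),np.sin(yy),0],[np.sin(yy),-np.cos(yy),0],[0,0,-1]]
        d=(tgt-p)/n; a=m.T@d*1000
        print(i,np.round(a).astype(int).tolist(),round(-rem/n,3)); yy+=rem/n
    print("final q6 %.2f"%(fin if abs(fin)<2.8 else fin-np.sign(fin)*2*np.pi))
E
python3 - <<'E'
from h import *
rows(.5704,.321,.10,np.radians(-6.3))
E
```

```text
t 0.20 tcp [0.2306 0.4991 0.2384] yaw 2.709 j [ 0.92  0.38  1.3   0.    1.46 -0.22] gap 0.0881 F [-0.3 -0.3  0.7]
shift(cur axes) mm [-383.2  -19.1  138.3] dist 408  full turn rotvec [-0.000e+00  1.000e-03  2.819e+00]  tz 2.819
0 [-24, -1, 9] 0.176
1 [-24, 3, 9] 0.176
2 [-23, 7, 9] 0.176
3 [-21, 11, 9] 0.176
4 [-19, 15, 9] 0.176
5 [-16, 18, 9] 0.176
6 [-13, 20, 9] 0.176
7 [-9, 22, 9] 0.176
8 [-5, 23, 9] 0.176
9 [-1, 24, 9] 0.176
10 [3, 24, 9] 0.176
11 [7, 23, 9] 0.176
12 [11, 21, 9] 0.176
13 [15, 19, 9] 0.176
14 [18, 16, 9] 0.176
15 [20, 13, 9] 0.176
final q6 2.19
```

move_arm --moves '[[[-24,-1,9],[0,0,0.176],70],[[-24,3,9],[0,0,0.176],70],[[-23,7,9],[0,0,0.176],70],[[-21,11,9],[0,0,0.176],70],[[-19,15,9],[0,0,0.176],70],[[-16,18,9],[0,0,0.176],70],[[-13,20,9],[0,0,0.176],70],[[-9,22,9],[0,0,0.176],70],[[-5,23,9],[0,0,0.176],70],[[-1,24,9],[0,0,0.176],70],[[3,24,9],[0,0,0.176],70],[[7,23,9],[0,0,0.176],70]]' --force 15

```text
clock: 1.7
tcp_pos: [0.4869, 0.3536, 0.1253]
eef_rot: [3.031, 0.823, -0.006]
wrist_force: [-0.4, 0.1, -0.9]
finger_gap: 0.07
```

Run:
```python
from h import *
rows(.5704,.321,.10,np.radians(-6.3))
```

```text
t 1.70 tcp [0.4869 0.3536 0.1253] yaw 0.530 j [ 0.43  0.57  1.32 -0.    1.26  1.47] gap 0.0700 F [-0.4  0.1 -0.9]
shift(cur axes) mm [55.7 70.3 25.1] dist 93  full turn rotvec [0.001 0.004 0.64 ]  tz 0.640
0 [14, 18, 6] 0.16
1 [17, 15, 6] 0.16
2 [19, 12, 6] 0.16
3 [20, 9, 6] 0.16
final q6 2.19
```

Tracking is good.

move_arm --moves '[[[14,18,6],[0,0,0.16],70],[[17,15,6],[0,0,0.16],70],[[19,12,6],[0,0,0.16],70],[[20,9,6],[0,0,0.16],70],[[0,0,0],[0,0,0],70]]'

```text
clock: 2.33
tcp_pos: [0.5735, 0.3181, 0.098]
eef_rot: [3.131, -0.208, -0.01]
wrist_force: [-0.9, 1.3, 0.3]
finger_gap: 0.0701
```

Run:
```python
from h import *
rows(.5704,.321,.004,np.radians(-6.3))
im,d=get_image("wrist"); save("w1",im)
c=K("wrist"); print(proj(c,[[.5704,.321,.022],[.5704+.0517,.321-.0057,.011],[.5704-.0517,.321+.0057,.022]]))
```

```text
t 2.33 tcp [0.5735 0.3181 0.098 ] yaw -0.133 j [ 0.33  0.68  1.17 -0.    1.29  2.03] gap 0.0701 F [-0.9  1.3  0.3]
shift(cur axes) mm [-2.9 -2.8 94. ] dist 94  full turn rotvec [ 0.004  0.006 -0.023]  tz -0.023
0 [-2, -1, 47] -0.011
1 [-2, -1, 47] -0.011
final q6 2.19
[[258.35322479 202.13678798]
 [256.71088132 126.93911678]
 [259.9471365  267.77404069]]
```

View pics/w1.png

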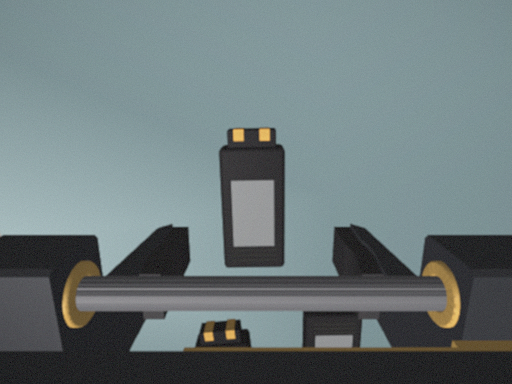

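```bash
cat >> h.py <<'E'
def packw(name,roi=None,show=True):
    """pack from wrist image: grey label rectangle (top face z given) and direction via brass"""
    im,d=get_image("wrist"); c=K("wrist"); save(name,im)
    return im,d,c
E
python3 - <<'E'
from h import *
c=K("wrist")
p=ray(c,[(251.5,128)],.018)[0]; q=ray(c,[(254,262)],.022)[0]; q2=ray(c,[(254,266)],.0)[0]
l=ray(c,[(222,190)],.022)[0]; r=ray(c,[(286,190)],.022)[0]
print(p,q,q2,np.linalg.norm((p-q)[:2]),np.linalg.norm(r-l), np.degrees(np.arctan2(*(p-q)[:2][::-1])), (p+q)/2)
print("label", ray(c,[(231,181),(275,180),(276,246),(233,247)],.022))
E
```

```text
[0.62237429 0.31878983 0.018     ] [0.5240706  0.33050136 0.022     ] [0.50897414 0.33296208 0.        ] 0.0989988649996955 0.0452067547866019 -6.793980704000165 [0.57322244 0.32464559 0.02      ]
label [[0.58830469 0.33794727 0.022     ]
 [0.58497109 0.30728423 0.022     ]
 [0.53489628 0.31254439 0.022     ]
 [0.53830524 0.34427383 0.022     ]]
```

Run:
```python
from h import *
rows(.571,.324,.004,np.radians(-6.8))
```

```text
t 2.38 tcp [0.5728 0.3187 0.0984] yaw -0.130 j [ 0.33  0.68  1.17 -0.    1.29  2.03] gap 0.0700 F [-0.7 -0.5 -0.4]
shift(cur axes) mm [-1.8 -5.4 94.4] dist 95  full turn rotvec [ 0.004  0.006 -0.012]  tz -0.012
0 [-1, -3, 47] -0.006
1 [-1, -3, 47] -0.006
final q6 2.21
```

move_arm --moves '[[[-1,-3,35],[0,0,0],70],[[-1,-2,32],[0,0,0],70],[[0,0,20],[0,0,0],70],[[0,0,5],[0,0,0],70],[[0,0,1],[0,0,0],44],[[0,0,0],[0,0,0],44],[[0,0,0],[0,0,0],44],[[0,0,0],[0,0,0],44]]'

```text
clock: 3.38
tcp_pos: [0.568, 0.3275, 0.0083]
eef_rot: [3.137, -0.173, -0.002]
wrist_force: [-0.1, -0.2, -1.6]
finger_gap: 0.0459
```

Run:
```python
from h import *
rows(.571,.324,.1,np.radians(-6.8))
```

```text
t 3.38 tcp [0.568  0.3275 0.0083] yaw -0.110 j [0.34 0.79 1.26 0.   1.1  2.02] gap 0.0459 F [-0.1 -0.2 -1.6]
shift(cur axes) mm [  3.2   3.2 -91.7] dist 92  full turn rotvec [0.    0.001 0.008]  tz 0.008
0 [2, 2, -46] 0.004
1 [2, 2, -46] 0.004
final q6 2.21
```

move_arm --moves '[[[0,0,-45],[0,0,0],44],[[0,0,-45],[0,0,0],44]]' --force 25

```text
clock: 3.62
tcp_pos: [0.5668, 0.3268, 0.097]
eef_rot: [3.134, -0.173, -0.013]
wrist_force: [-1.2, -0.0, -0.9]
finger_gap: 0.0458
```

Run:
```python
from h import *
rows(.639,.03,.11,np.radians(94.2))
im,d,c=packw("w2")
```

```text
t 3.62 tcp [0.5668 0.3268 0.097 ] yaw -0.111 j [0.34 0.68 1.18 0.   1.29 2.02] gap 0.0458 F [-1.2 -0.  -0.9]
shift(cur axes) mm [104.4 287.  -12.8] dist 306  full turn rotvec [-0.005  0.009 -1.755]  tz -1.755
0 [10, 29, -1] -0.175
1 [5, 30, -1] -0.175
2 [0, 31, -1] -0.175
3 [-5, 30, -1] -0.175
4 [-11, 29, -1] -0.175
5 [-15, 26, -1] -0.175
6 [-20, 23, -1] -0.175
7 [-24, 19, -1] -0.175
8 [-27, 15, -1] -0.175
9 [-29, 10, -1] -0.175
final q6 -0.03
```

View pics/w2.png

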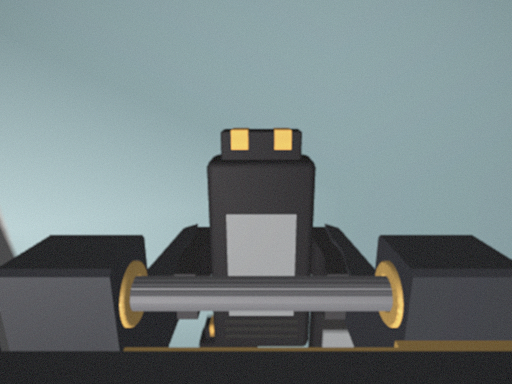

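```bash
cat >> h.py <<'E'
def held(noseuv,bodyuv,dz=.0083):
    c=K("wrist"); p,r,s=tool()
    for uv,h,x in ((noseuv,.018,.052),(bodyuv,.022,.040)):
        w=ray(c,[uv],p[2]+h-dz)[0]; t=r.inv().apply(w-p); print("tool xy of feature mm",np.round(t*1000,1)," -> pack centre tool x %.1f"%((t[0]-x)*1000))
E
python3 - <<'E'
from h import *
held((261,129.5),(261,157))
E
```

```text
tool xy of feature mm [55.6 -0.3 -9.7]  -> pack centre tool x 3.6
tool xy of feature mm [ 44.8  -0.3 -13.7]  -> pack centre tool x 4.8
```

move_arm --moves '[[[10,29,-2],[0,0,-0.175],44],[[5,30,-2],[0,0,-0.175],44],[[0,31,-2],[0,0,-0.175],44],[[-5,30,-2],[0,0,-0.175],44],[[-11,29,-2],[0,0,-0.175],44],[[-15,26,-1],[0,0,-0.175],44],[[-20,23,-1],[0,0,-0.175],44],[[-24,19,-1],[0,0,-0.175],44],[[-27,15,-1],[0,0,-0.175],44],[[-29,10,-1],[0,0,-0.175],44],[[0,0,0],[0,0,0],44]]'

```text
clock: 5.05
tcp_pos: [0.6488, 0.0221, 0.1207]
eef_rot: [2.073, 2.357, 0.009]
wrist_force: [-0.6, 0.5, -1.1]
finger_gap: 0.0457
```

Run:
```python
from h import *
rows(.639,-.012,.10,np.radians(94.2))
im,d,c=packw("w3")
```

```text
t 5.05 tcp [0.6488 0.0221 0.1207] yaw 1.699 j [-0.15  0.65  1.18  0.    1.31 -0.28] gap 0.0457 F [-0.6  0.5 -1.1]
shift(cur axes) mm [-32.6 -14.2  20.6] dist 41  full turn rotvec [ 0.006 -0.001  0.055]  tz 0.055
0 [-33, -14, 21] 0.055
final q6 -0.09
```

View pics/w3.png

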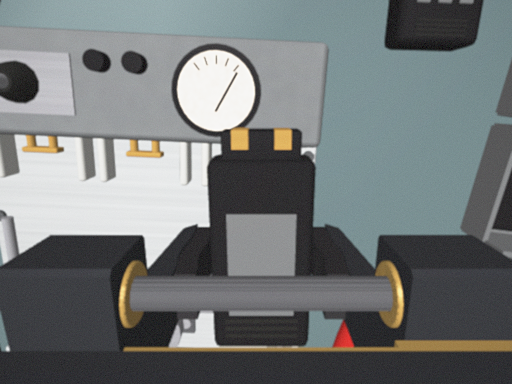

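```bash
cat >> h.py <<'E'
JC=np.array([.563,-.0145]); JY=np.radians(94.2)
def w2j(p,C=None,Y=None):
    C=JC if C is None else C; Y=JY if Y is None else Y
    d=np.atleast_2d(p)[:,:2]-C; c,s=np.cos(Y),np.sin(Y); return np.c_[d[:,0]*c+d[:,1]*s,-d[:,0]*s+d[:,1]*c]
def j2w(x,y):
    c,s=np.cos(JY),np.sin(JY); return JC+np.array([x*c-y*s,x*s+y*c])/1000
E
python3 - <<'E'
from h import *
c=K("wrist")
im=cv2.imread("pics/w3.png"); cv2.imwrite("pics/w3b.png",cv2.resize(im[110:220,0:240],None,fx=3.3,fy=3.3,interpolation=cv2.INTER_CUBIC))
f=lambda uv,z:print(uv,np.round(w2j(ray(c,[uv],z))*1000,1))
f((216,90),.060);f((145,155),.020);f((42,150),.020);f((327,44),.058);f((321,145),.058)
p,r,s=tool(); print("tcp",w2j(p)*1000,np.degrees(yaw(r)))
E
```

```text
(216, 90) [[104.5 -57.1]]
(145, 155) [[55.7  1.1]]
(42, 150) [[55.4 78.6]]
(327, 44) [[ 134.1 -122. ]]
(321, 145) [[  74.5 -124.4]]
tcp [[ 31.48580985 -87.94258668]] 97.28170939234468
```

View pics/w3b.png

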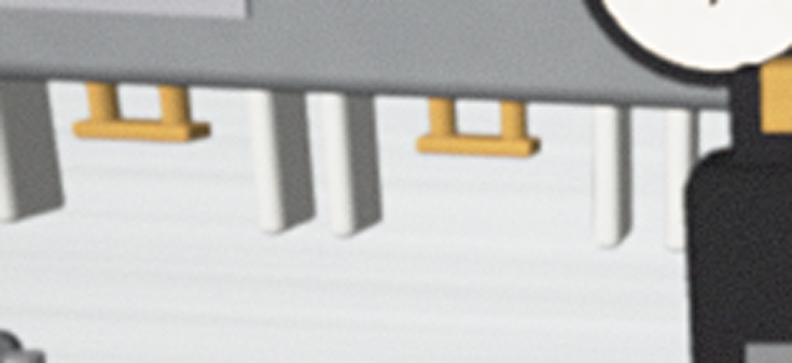

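Run:
```python
from h import *
print("bar", w2j([[.6847,-.0704],[.4504,-.0879]])*1000, "knob",w2j([[.4977,-.1445]])*1000)
t=j2w(-5.5,-75.8); print(t)
rows(*t,.10,JY)
```

```text
bar [[ -64.66296787 -117.27915666]
 [ -64.95626163  117.6732938 ]] knob [[-124.86842777   74.64560099]]
[ 0.63899925 -0.01443377]
t 5.10 tcp [0.6484 0.0233 0.1207] yaw 1.698 j [-0.15  0.65  1.18  0.    1.31 -0.28] gap 0.0459 F [ 0.1 -0.1 -1.3]
shift(cur axes) mm [-36.3 -14.2  20.5] dist 44  full turn rotvec [ 0.006 -0.002  0.054]  tz 0.054
0 [-36, -14, 21] 0.054
final q6 -0.10
```

move_arm --moves '[[[-18,-7,10],[0,0,0.027],44],[[-18,-7,10],[0,0,0.027],44],[[0,0,0],[0,0,0],44]]'

```text
clock: 5.48
tcp_pos: [0.6369, -0.0147, 0.0985]
eef_rot: [2.145, 2.294, 0.007]
wrist_force: [0.6, 0.3, -0.5]
finger_gap: 0.0461
```

Run:
```python
from h import *
t=j2w(-5.5,-75.8); print(t)
rows(*t,.022,JY)
```

```text
[ 0.63899925 -0.01443377]
t 5.47 tcp [ 0.6369 -0.0147  0.0985] yaw 1.638 j [-0.21  0.65  1.24  0.    1.24 -0.28] gap 0.0461 F [ 0.6  0.3 -0.5]
shift(cur axes) mm [-0.1  1.8 76.5] dist 76  full turn rotvec [ 0.004 -0.003 -0.006]  tz -0.006
0 [0, 1, 38] -0.003
1 [0, 1, 38] -0.003
final q6 -0.10
```

move_arm --moves '[[[0,2,30],[0,0,0],44],[[0,0,30],[0,0,0],44],[[0,0,12],[0,0,0],44],[[0,0,4],[0,0,0],44],[[0,0,1],[0,0,0],44],[[0,0,0],[0,0,0],44]]'

```text
clock: 6.22
tcp_pos: [0.6408, -0.0139, 0.0224]
eef_rot: [2.144, 2.289, 0.013]
wrist_force: [0.7, -0.2, -0.4]
finger_gap: 0.0455
```

Run:
```python
from h import *
t=j2w(-5.5,-75.8); print(t)
rows(*t,.022,JY); print(w2j(sense()["tcp_pos"])*1000)
```

```text
[ 0.63899925 -0.01443377]
t 6.22 tcp [ 0.6408 -0.0139  0.0224] yaw 1.637 j [-0.21  0.74  1.31  0.    1.08 -0.28] gap 0.0455 F [ 0.7 -0.2 -0.4]
shift(cur axes) mm [-0.5 -1.9  0.4] dist 2  full turn rotvec [ 0.01  -0.002 -0.008]  tz -0.008
0 [0, -2, 0] -0.008
final q6 -0.10
[[ -5.06249721 -77.65919866]]
```

move_arm --moves '[[[0,-1.5,1.5],[0,0,0],44],[[0,0,0.5],[0,0,0],44],[[0,0,0],[0,0,0],58],[[0,0,0],[0,0,0],58],[[0,0,-15],[0,0,0],58],[[0,0,-45],[0,0,0],58],[[0,0,-45],[0,0,0],60]]'

```text
clock: 7.1
tcp_pos: [0.6376, -0.0142, 0.1288]
eef_rot: [2.145, 2.291, 0.011]
wrist_force: [1.1, -0.4, 0.1]
finger_gap: 0.0602
```

Run:
```python
from h import *
im,d=get_image("wrist"); save("w4",im)
c=K("top"); im,d=get_image("top"); save("t4",im,1.5)
# packs remaining
hsv=cv2.cvtColor(im,cv2.COLOR_RGB2HSV)
m=((hsv[:,:,2]<70)).astype(np.uint8)*255
m[:, :85]=0;m[:,210:]=0;m[:140]=0;m[290:]=0
for k in cv2.findContours(m,cv2.RETR_EXTERNAL,cv2.CHAIN_APPROX_NONE)[0]:
    if cv2.contourArea(k)>150:
        r=cv2.minAreaRect(k); b=ray(c,cv2.boxPoints(r),0.022); print(np.round(r[0],1),np.round(b[:,:2],4).tolist(),b.mean(0))
plan(.42,.2758,.12,np.radians(173.5))
```

```text
t 7.20 tcp [ 0.6398 -0.0146  0.133 ] yaw 1.637 j [-0.21  0.62  1.2   0.    1.31 -0.28] gap 0.0600 F [ 0.2  0.4 -0.2]
shift(cur axes) mm [ 304.2 -200.5    9.5] dist 364  full turn rotvec [ 0.014  0.012 -1.392]  tz -1.392
```

View pics/w4.png

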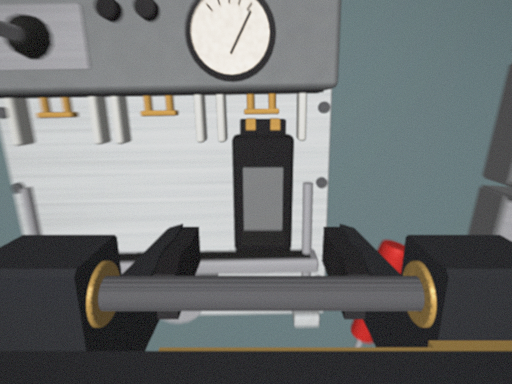

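View pics/t4.png

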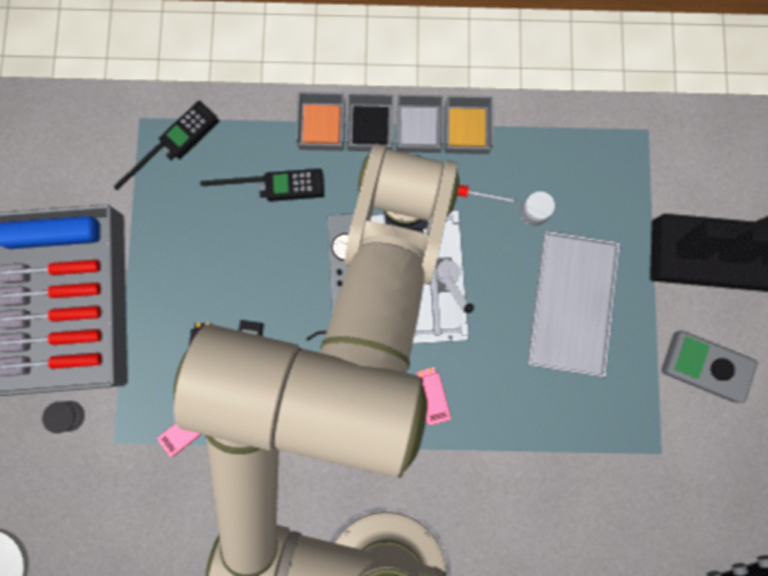

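Run:
```python
from h import *
rows(.4174,.278,.11,np.radians(173.2))
```

```text
t 7.20 tcp [ 0.6398 -0.0146  0.133 ] yaw 1.637 j [-0.21  0.62  1.2   0.    1.31 -0.28] gap 0.0600 F [ 0.2  0.4 -0.2]
shift(cur axes) mm [ 306.5 -203.1   19.5] dist 368  full turn rotvec [ 0.014  0.012 -1.386]  tz -1.386
0 [38, -25, 3] -0.173
1 [42, -18, 3] -0.173
2 [45, -11, 3] -0.173
3 [46, -3, 3] -0.173
4 [46, 5, 3] -0.173
5 [44, 13, 3] -0.173
6 [41, 20, 3] -0.173
7 [37, 27, 3] -0.173
final q6 -0.87
```

move_arm --moves '[[[38,-25,-8],[0,0,-0.173],68],[[42,-18,0],[0,0,-0.173],68],[[45,-11,0],[0,0,-0.173],68],[[46,-3,0],[0,0,-0.173],68],[[46,5,5],[0,0,-0.173],68],[[44,13,10],[0,0,-0.173],68],[[41,20,10],[0,0,-0.173],68],[[37,27,10],[0,0,-0.173],68],[[0,0,0],[0,0,0],68]]'

```text
clock: 8.32
tcp_pos: [0.4067, 0.2819, 0.1047]
eef_rot: [0.12, 3.115, 0.004]
wrist_force: [0.9, -0.1, 0.6]
finger_gap: 0.0678
```

Run:
```python
from h import *
rows(.4174,.278,.10,np.radians(173.2))
im,d,c=packw("w5")
```

```text
t 8.32 tcp [0.4067 0.2819 0.1047] yaw 3.065 j [ 0.37  0.43  1.67 -0.01  1.03 -1.12] gap 0.0678 F [ 0.9 -0.1  0.6]
shift(cur axes) mm [-10.8  -3.1   4.9] dist 12  full turn rotvec [0.004 0.024 0.042]  tz 0.042
0 [-11, -3, 5] 0.042
final q6 -0.86
```

View pics/w5.png

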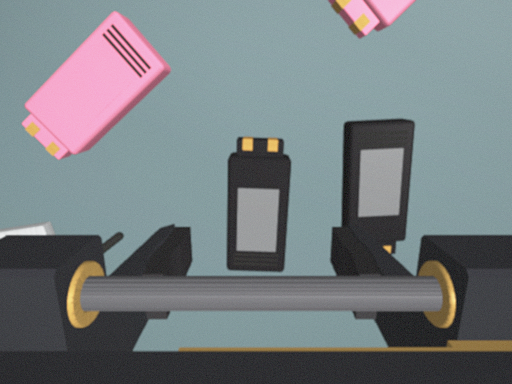

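```bash
cat >> h.py <<'E'
def pk(nose,back):
    c=K("wrist"); p=ray(c,[nose],.018)[0][:2]; q=ray(c,[back],.022)[0][:2]
    u=(p-q)/np.linalg.norm(p-q); ya=np.arctan2(u[1],u[0]); ctr=p-.052*u
    print("len %.4f"%np.linalg.norm(p-q),"yaw deg",np.degrees(ya),"centre",ctr); return ctr,ya
E
python3 - <<'E'
from h import *
ctr,ya=pk((260.5,138),(256.5,266))
rows(*ctr,.004,ya)
E
```

```text
len 0.0991 yaw deg 173.5494008589633 centre [0.41946755 0.27904174]
t 8.38 tcp [0.4081 0.2811 0.1051] yaw 3.061 j [ 0.37  0.43  1.66 -0.01  1.03 -1.12] gap 0.0676 F [0.  0.5 0.9]
shift(cur axes) mm [ -8.9  -1.5 101.4] dist 102  full turn rotvec [0.004 0.025 0.033]  tz 0.032
0 [-6, -1, 51] 0.016
1 [-6, 0, 51] 0.016
final q6 -0.87
```

move_arm --moves '[[[-9,-1,30],[0.004,0.025,0.032],68],[[-2,0,35],[0,0,0],68],[[0,0,25],[0,0,0],68]]'

```text
clock: 8.75
tcp_pos: [0.4254, 0.2776, 0.0163]
eef_rot: [0.191, 3.127, 0.005]
wrist_force: [0.1, 0.5, -0.4]
finger_gap: 0.0678
```

Run:
```python
from h import *
rows(.4195,.279,.004,np.radians(173.5))
```

```text
t 8.75 tcp [0.4254 0.2776 0.0163] yaw 3.020 j [ 0.34  0.59  1.71 -0.    0.83 -1.1 ] gap 0.0678 F [ 0.1  0.5 -0.4]
shift(cur axes) mm [ 6.1  0.6 12.3] dist 14  full turn rotvec [ 0.004  0.008 -0.009]  tz -0.009
0 [6, 1, 12] -0.009
final q6 -0.87
```

move_arm --moves '[[[4,0,7],[0.004,0.008,-0.009],68],[[0,0,3],[0,0,0],60],[[0,0,0],[0,0,0],44],[[0,0,0],[0,0,0],44],[[0,0,0],[0,0,0],44]]'

```text
clock: 9.38
tcp_pos: [0.4238, 0.2766, 0.0077]
eef_rot: [0.186, 3.134, 0.0]
wrist_force: [0.4, 1.1, -1.4]
finger_gap: 0.0459
```

Run:
```python
from h import *
plan(.4195,.279,.004,np.radians(173.5))
```

```text
t 9.38 tcp [0.4238 0.2766 0.0077] yaw 3.023 j [ 0.34  0.6   1.72 -0.    0.82 -1.11] gap 0.0459 F [ 0.4  1.1 -1.4]
shift(cur axes) mm [4.6 1.9 3.7] dist 6  full turn rotvec [ 0.     0.002 -0.005]  tz -0.005
```

move_arm --moves '[[[0,0,-40],[0,0,0],44],[[0,0,-45],[0,0,0],44],[[0,0,-15],[0,0,0],44]]'

```text
clock: 9.75
tcp_pos: [0.4229, 0.2764, 0.11]
eef_rot: [-0.185, -3.136, 0.001]
wrist_force: [-0.0, 0.1, -2.6]
finger_gap: 0.0459
```

Run:
```python
from h import *
im,d,c=packw("w6")
t=j2w(20,0); rows(*t,.11,JY)
```

```text
t 9.80 tcp [0.4232 0.2766 0.1108] yaw 3.024 j [ 0.34  0.44  1.62 -0.    1.08 -1.11] gap 0.0456 F [-0.1  0.2  0.1]
shift(cur axes) mm [-169.3 -253.     1.1] dist 304  full turn rotvec [0.000e+00 1.000e-03 1.379e+00]  tz 1.379
0 [-21, -32, 0] 0.172
1 [-26, -28, 0] 0.172
2 [-31, -23, 0] 0.172
3 [-34, -17, 0] 0.172
4 [-36, -11, 0] 0.172
5 [-38, -5, 0] 0.172
6 [-38, 2, 0] 0.172
7 [-37, 9, 0] 0.172
final q6 -0.06
```

View pics/w6.png

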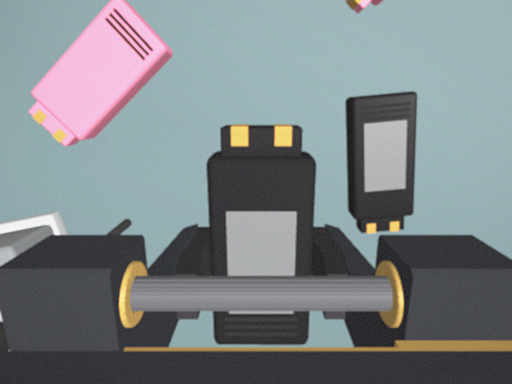

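move_arm --moves '[[[-15,-25,-25],[0,0,0.172],44],[[-20,-24,-25],[0,0,0.172],44],[[-31,-23,-10],[0,0,0.172],44],[[-36,-17,0],[0,0,0.172],44],[[-38,-13,0],[0,0,0.172],44],[[-40,-7,0],[0,0,0.172],44],[[-40,2,0],[0,0,0.172],44],[[-40,6,0],[0,0,0.172],44],[[0,0,0],[0,0,0],44]]'

```text
clock: 10.92
tcp_pos: [0.5474, -0.0051, 0.1686]
eef_rot: [-2.182, -2.256, 0.005]
wrist_force: [1.0, 0.7, -1.4]
finger_gap: 0.0457
```

Run:
```python
from h import *
held((261,126),(261,154))
t=j2w(-5.5,0.5); rows(*t,.1,JY)
```

```text
tool xy of feature mm [57.6 -0.1 -9.7]  -> pack centre tool x 5.6
tool xy of feature mm [ 46.7  -0.1 -13.7]  -> pack centre tool x 6.7
t 10.93 tcp [ 0.5474 -0.0051  0.1686] yaw 1.604 j [-0.23  0.44  1.42 -0.    1.29 -0.26] gap 0.0457 F [ 1.   0.7 -1.4]
shift(cur axes) mm [-15.4  15.3  68.6] dist 72  full turn rotvec [-0.004  0.    -0.04 ]  tz -0.040
0 [-8, 8, 34] -0.02
1 [-8, 7, 34] -0.02
final q6 -0.11
```

move_arm --moves '[[[-9,8,34],[-0.004,0,-0.02],44],[[-8,7,34],[0,0,-0.02],44],[[0,0,0],[0,0,0],44]]'

```text
clock: 11.3
tcp_pos: [0.5621, -0.0198, 0.0983]
eef_rot: [-2.13, -2.307, 0.001]
wrist_force: [0.7, 0.6, -0.9]
finger_gap: 0.0456
```

Run:
```python
from h import *
t=j2w(-7.5,0.5); rows(*t,.021,JY)
im,d,c=packw("w7")
```

```text
t 11.30 tcp [ 0.5621 -0.0198  0.0983] yaw 1.651 j [-0.25  0.54  1.47  0.    1.13 -0.33] gap 0.0456 F [ 0.7  0.6 -0.9]
shift(cur axes) mm [-2.4  0.9 77.3] dist 77  full turn rotvec [-0.001 -0.001  0.006]  tz 0.006
0 [-1, 0, 39] 0.003
1 [-1, 0, 39] 0.003
final q6 -0.11
```

View pics/w7.png

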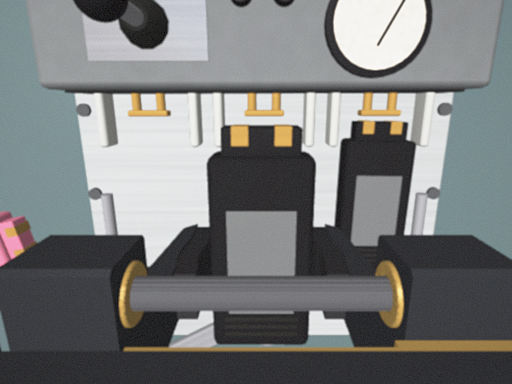

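move_arm --moves '[[[-2,1,30],[0,0,0],44],[[0,0,30],[0,0,0],44],[[0,0,12],[0,0,0],44],[[0,0,4],[0,0,0],44],[[0,0,0],[0,0,0],44]]'

```text
clock: 11.98
tcp_pos: [0.5667, -0.0192, 0.0296]
eef_rot: [2.119, 2.305, 0.011]
wrist_force: [0.3, -0.4, -1.8]
finger_gap: 0.0459
```

Run:
```python
from h import *
t=j2w(-7.5,0.5); rows(*t,.021,JY)
```

```text
t 11.97 tcp [ 0.5667 -0.0192  0.0296] yaw 1.655 j [-0.24  0.64  1.53  0.    0.96 -0.33] gap 0.0459 F [ 0.3 -0.4 -1.8]
shift(cur axes) mm [-2.5 -3.9  8.5] dist 10  full turn rotvec [0.012 0.003 0.011]  tz 0.011
0 [-3, -4, 9] 0.011
final q6 -0.11
```

move_arm --moves '[[[-2,-3.5,4],[0.012,0.003,0.011],44],[[0,0,3],[0,0,0],44],[[0,0,2],[0,0,0],44],[[0,0,0],[0,0,0],44]]'

```text
clock: 12.48
tcp_pos: [0.5639, -0.0219, 0.0217]
eef_rot: [2.139, 2.299, 0.001]
wrist_force: [0.4, -0.4, -0.6]
finger_gap: 0.0457
```

Run:
```python
from h import *
t=j2w(-7.5,0.5); rows(*t,.021,JY)
```

```text
t 12.47 tcp [ 0.5639 -0.0219  0.0217] yaw 1.643 j [-0.25  0.65  1.54 -0.    0.95 -0.32] gap 0.0457 F [ 0.4 -0.4 -0.6]
shift(cur axes) mm [-0.1 -0.9  0.7] dist 1  full turn rotvec [ 0.002  0.001 -0.001]  tz -0.001
0 [0, -1, 1] -0.001
final q6 -0.11
```

Good. Release, rise, and go to the third pack.

move_arm --moves '[[[0,-0.5,1.5],[0,0,0],44],[[0,0,0],[0,0,0],58],[[0,0,0],[0,0,0],58],[[0,0,-15],[0,0,0],58],[[0,0,-45],[0,0,0],58],[[0,0,-50],[0,0,0],60]]'

```text
clock: 13.22
tcp_pos: [0.5623, -0.0217, 0.1326]
eef_rot: [-2.139, -2.298, 0.002]
wrist_force: [0.3, 0.6, 0.3]
finger_gap: 0.06
```

Run:
```python
from h import *
im,d,c=packw("w8")
rows(.4125,.367,.12,np.radians(0.5))
```

```text
t 13.28 tcp [ 0.5649 -0.0221  0.1395] yaw 1.643 j [-0.25  0.49  1.42  0.    1.22 -0.32] gap 0.0599 F [1.1 0.7 6. ]
shift(cur axes) mm [ 399.2 -124.1   17.5] dist 418  full turn rotvec [ 0.008 -0.005  1.634]  tz 1.634
0 [40, -12, 2] 0.163
1 [37, -19, 2] 0.163
2 [34, -25, 2] 0.163
3 [29, -30, 2] 0.163
4 [24, -34, 2] 0.163
5 [18, -38, 2] 0.163
6 [12, -40, 2] 0.163
7 [5, -41, 2] 0.163
8 [-2, -42, 2] 0.163
9 [-8, -41, 2] 0.163
final q6 2.29
```

View pics/w8.png

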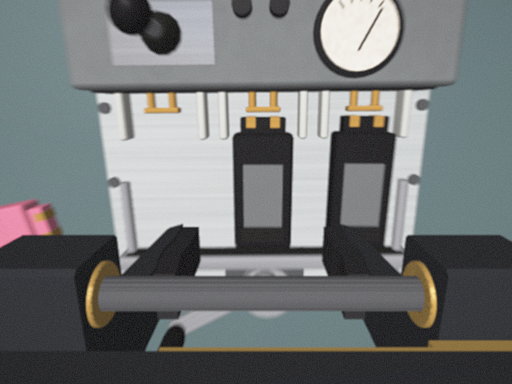

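move_arm --moves '[[[40,-12,-25],[0,0,0.163],66],[[37,-19,-10],[0,0,0.163],66],[[34,-25,0],[0,0,0.163],66],[[29,-30,0],[0,0,0.163],66],[[24,-34,0],[0,0,0.163],66],[[18,-38,5],[0,0,0.163],66],[[12,-40,10],[0,0,0.163],66],[[5,-41,15],[0,0,0.163],66],[[-2,-42,15],[0,0,0.163],66],[[-8,-41,10],[0,0,0.163],66],[[0,0,0],[0,0,0],66]]'

```text
clock: 14.65
tcp_pos: [0.4178, 0.3817, 0.1291]
eef_rot: [-3.139, 0.067, -0.047]
wrist_force: [-0.3, 0.1, -0.2]
finger_gap: 0.0658
```

Run:
```python
from h import *
im,d,c=packw("w9")
rows(.4125,.367,.10,np.radians(0.5))
```

```text
t 14.70 tcp [0.4185 0.3807 0.1295] yaw -0.042 j [ 0.54  0.5   1.44 -0.02  1.18  2.15] gap 0.0659 F [ 0.3 -0.4  0.6]
shift(cur axes) mm [-6.4 14.  29.3] dist 33  full turn rotvec [-0.001 -0.031 -0.051]  tz -0.051
0 [-5, 14, 30] -0.051
final q6 2.30
```

View pics/w9.png

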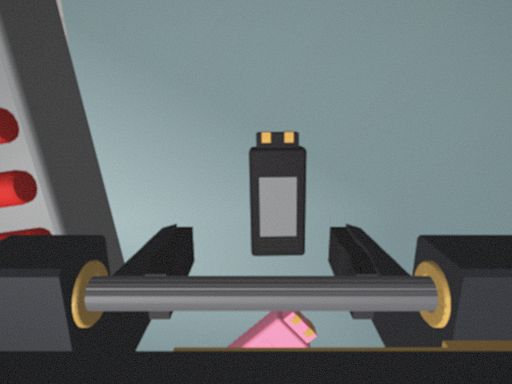

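Run:
```python
from h import *
ctr,ya=pk((277.5,132),(278,250))
rows(*ctr,.04,ya)
```

```text
len 0.0978 yaw deg -1.6198928179340821 centre [0.41369207 0.36783957]
t 14.70 tcp [0.4185 0.3807 0.1295] yaw -0.042 j [ 0.54  0.5   1.44 -0.02  1.18  2.15] gap 0.0659 F [ 0.3 -0.4  0.6]
shift(cur axes) mm [-7.1 13.2 89.3] dist 91  full turn rotvec [-0.002 -0.031 -0.014]  tz -0.014
0 [-2, 7, 45] -0.007
1 [-2, 6, 45] -0.007
final q6 2.33
```

move_arm --moves '[[[-4,13,30],[-0.002,-0.031,-0.03],66],[[0,0,40],[0,0,0],66],[[0,0,20],[0,0,0],66],[[0,0,0],[0,0,0],66]]'

```text
clock: 15.2
tcp_pos: [0.4186, 0.3644, 0.0415]
eef_rot: [-3.139, 0.01, -0.009]
wrist_force: [0.1, -0.0, 0.2]
finger_gap: 0.0661
```

Run:
```python
from h import *
rows(.414,.3675,.005,np.radians(-.7))
```

```text
t 15.20 tcp [0.4186 0.3644 0.0415] yaw -0.006 j [ 0.5   0.61  1.55 -0.    0.98  2.08] gap 0.0661 F [ 0.1 -0.   0.2]
shift(cur axes) mm [-4.8 -3.  36.4] dist 37  full turn rotvec [-0.003 -0.006  0.006]  tz 0.006
0 [-5, -3, 36] 0.006
final q6 2.31
```

move_arm --moves '[[[-4,-3,20],[-0.003,-0.006,0.006],66],[[0,0,12],[0,0,0],66],[[0,0,4],[0,0,0],60],[[0,0,0],[0,0,0],44],[[0,0,0],[0,0,0],44],[[0,0,0],[0,0,0],44]]'

```text
clock: 15.95
tcp_pos: [0.4185, 0.3669, 0.0101]
eef_rot: [-3.138, 0.018, -0.012]
wrist_force: [-0.6, -0.4, -1.0]
finger_gap: 0.0457
```

Run:
```python
from h import *
plan(.414,.3675,.005,np.radians(-.7))
```

```text
t 15.95 tcp [0.4185 0.3669 0.0101] yaw -0.011 j [ 0.51  0.66  1.57 -0.    0.91  2.09] gap 0.0457 F [-0.6 -0.4 -1. ]
shift(cur axes) mm [-4.5 -0.5  5. ] dist 7  full turn rotvec [-0.004 -0.007  0.001]  tz 0.001
```

move_arm --moves '[[[0,0,-40],[0,0,0],44],[[0,0,-50],[0,0,0],44],[[0,0,-50],[0,0,0],44],[[0,0,0],[0,0,0],44]]'

```text
clock: 16.45
tcp_pos: [0.4171, 0.3663, 0.1542]
eef_rot: [-3.139, 0.017, -0.01]
wrist_force: [0.5, 0.6, -2.1]
finger_gap: 0.0457
```

Run:
```python
from h import *
im,d,c=packw("w10")
t=j2w(0,76); rows(*t,.16,JY)
```

```text
t 16.50 tcp [0.4162 0.3657 0.1519] yaw -0.011 j [ 0.51  0.46  1.43 -0.    1.25  2.09] gap 0.0456 F [ 0.4 -0.5 -2.2]
shift(cur axes) mm [ 75.3 385.   -8.2] dist 392  full turn rotvec [ 0.002 -0.002 -1.655]  tz -1.655
0 [8, 38, -1] -0.166
1 [1, 39, -1] -0.166
2 [-5, 39, -1] -0.166
3 [-12, 37, -1] -0.166
4 [-18, 35, -1] -0.166
5 [-23, 32, -1] -0.166
6 [-28, 27, -1] -0.166
7 [-32, 22, -1] -0.166
8 [-35, 17, -1] -0.166
9 [-38, 11, -1] -0.166
final q6 -0.11
```

View pics/w10.png

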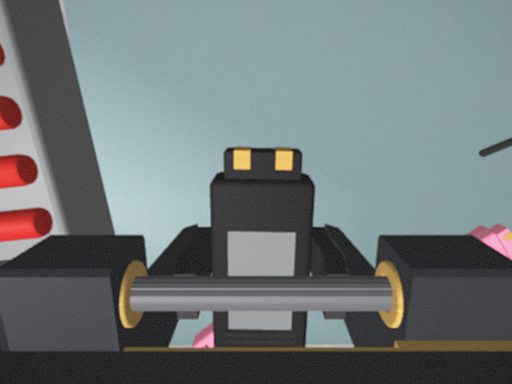

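Run:
```python
from h import *
held((262,149.5),(262,175),.0101)
```

```text
tool xy of feature mm [47.1  0.1 -7.8]  -> pack centre tool x -4.9
tool xy of feature mm [ 37.    0.1 -11.8]  -> pack centre tool x -3.0
```

move_arm --moves '[[[8,38,-12],[0,0,-0.166],44],[[1,39,-8],[0,0,-0.166],44],[[-5,39,0],[0,0,-0.166],44],[[-12,37,0],[0,0,-0.166],44],[[-18,35,0],[0,0,-0.166],44],[[-23,32,0],[0,0,-0.166],44],[[-28,27,0],[0,0,-0.166],44],[[-32,22,0],[0,0,-0.166],44],[[-35,17,0],[0,0,-0.166],44],[[-38,11,0],[0,0,-0.166],44],[[0,0,0],[0,0,0],44]]'

```text
clock: 17.88
tcp_pos: [0.4923, -0.0288, 0.1537]
eef_rot: [-2.051, -2.348, 0.033]
wrist_force: [-0.0, 0.6, -2.7]
finger_gap: 0.046
```

Run:
```python
from h import *
t=j2w(-1,76); rows(*t,.1,JY)
```

```text
t 17.88 tcp [ 0.4923 -0.0288  0.1537] yaw 1.706 j [-0.29  0.38  1.57 -0.01  1.22 -0.43] gap 0.0460 F [-0.   0.6 -2.7]
shift(cur axes) mm [ 8.1 -2.2 53.8] dist 54  full turn rotvec [-0.032 -0.003  0.062]  tz 0.062
0 [8, -4, 54] 0.062
final q6 -0.11
```

move_arm --moves '[[[6,-2,25],[-0.032,-0.003,0.062],44],[[6,-2,27],[0,0,0],44],[[0,0,0],[0,0,0],44]]'

```text
clock: 18.25
tcp_pos: [0.4837, -0.0148, 0.0976]
eef_rot: [-2.144, -2.288, 0.003]
wrist_force: [-0.3, 0.9, -0.7]
finger_gap: 0.0455
```

Run:
```python
from h import *
t=j2w(2.5,76.3); rows(*t,.03,JY)
im,d,c=packw("w11")
```

```text
t 18.25 tcp [ 0.4837 -0.0148  0.0976] yaw 1.636 j [-0.28  0.43  1.69  0.    1.03 -0.34] gap 0.0455 F [-0.3  0.9 -0.7]
shift(cur axes) mm [-3.2  3.2 67.5] dist 68  full turn rotvec [-0.005 -0.003 -0.008]  tz -0.008
0 [-2, 1, 34] -0.004
1 [-2, 1, 34] -0.004
final q6 -0.11
```

View pics/w11.png

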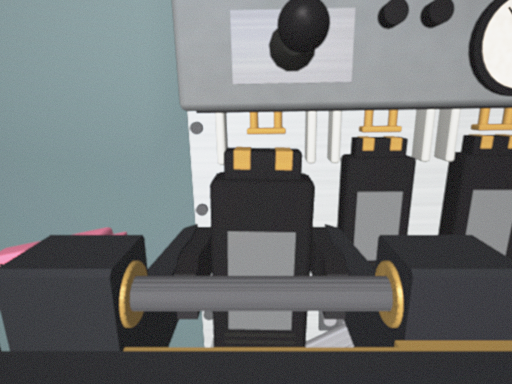

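move_arm --moves '[[[-3,3,25],[-0.005,-0.003,-0.008],44],[[0,-1,25],[0,0,0],44],[[0,-1,12],[0,0,0],44],[[0,0,0],[0,0,0],44]]'

```text
clock: 18.8
tcp_pos: [0.4881, -0.0177, 0.0383]
eef_rot: [2.135, 2.295, 0.006]
wrist_force: [0.2, -0.0, -2.2]
finger_gap: 0.0457
```

Run:
```python
from h import *
t=j2w(2.5,76.3); rows(*t,.0225,JY)
```

```text
t 18.80 tcp [ 0.4881 -0.0177  0.0383] yaw 1.643 j [-0.28  0.53  1.75  0.    0.86 -0.35] gap 0.0457 F [ 0.2 -0.  -2.2]
shift(cur axes) mm [ 0.2 -1.5 15.8] dist 16  full turn rotvec [ 0.008  0.003 -0.001]  tz -0.001
0 [0, -1, 16] -0.001
final q6 -0.11
```

move_arm --moves '[[[0,-2,8],[0.008,0.003,0],44],[[0,0,5],[0,0,0],44],[[0,0,2],[0,0,0],44],[[0,0,1],[0,0,0],44],[[0,0,0],[0,0,0],44]]'

```text
clock: 19.42
tcp_pos: [0.4872, -0.0181, 0.0232]
eef_rot: [2.138, 2.298, 0.002]
wrist_force: [0.2, 0.2, -1.8]
finger_gap: 0.0454
```

Run:
```python
from h import *
t=j2w(2.5,76.3); rows(*t,.0225,JY)
```

```text
t 19.43 tcp [ 0.4872 -0.0181  0.0232] yaw 1.643 j [-0.28  0.56  1.76  0.    0.83 -0.35] gap 0.0454 F [ 0.2  0.2 -1.8]
shift(cur axes) mm [ 0.5 -0.5  0.7] dist 1  full turn rotvec [ 0.003  0.001 -0.001]  tz -0.001
0 [1, 0, 1] -0.001
final q6 -0.11
```

move_arm --moves '[[[0,0,1],[0,0,0],44],[[0,0,0],[0,0,0],58],[[0,0,0],[0,0,0],58],[[0,0,-15],[0,0,0],58],[[0,0,-45],[0,0,0],58],[[-20,-10,-50],[0,0,0],58],[[-50,-30,-20],[0,0,0],58],[[-50,-30,0],[0,0,0],50],[[0,0,0],[0,0,0],50]]'

```text
clock: 20.55
tcp_pos: [0.4249, -0.1467, 0.1577]
eef_rot: [2.133, 2.297, 0.001]
wrist_force: [0.5, 0.8, 0.3]
finger_gap: 0.0501
```

Run:
```python
from h import *
im,d,c=packw("w12"); save("w12",im,1.5)
im,d=get_image("top"); save("t12",im,5,(210,130,330,240))
im,d=get_image("scene"); save("s12",im,1.5)
plan(.5,-.14,.1,JY)
```

```text
t 20.70 tcp [ 0.4262 -0.1435  0.1572] yaw 1.650 j [-0.59  0.29  1.7   0.    1.14 -0.67] gap 0.0500 F [ 0.7  0.9 -0.2]
shift(cur axes) mm [-2.2 73.6 57.6] dist 93  full turn rotvec [0.005 0.003 0.006]  tz 0.006
```

View pics/w12.png

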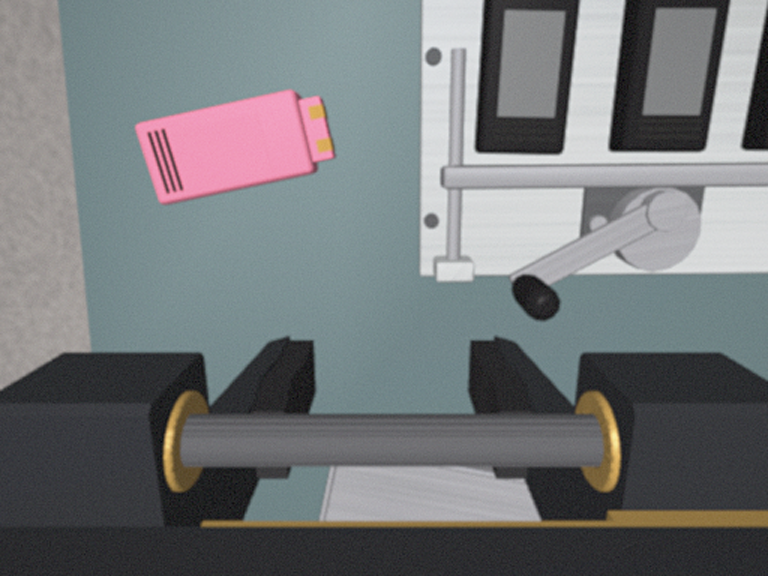

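View pics/t12.png

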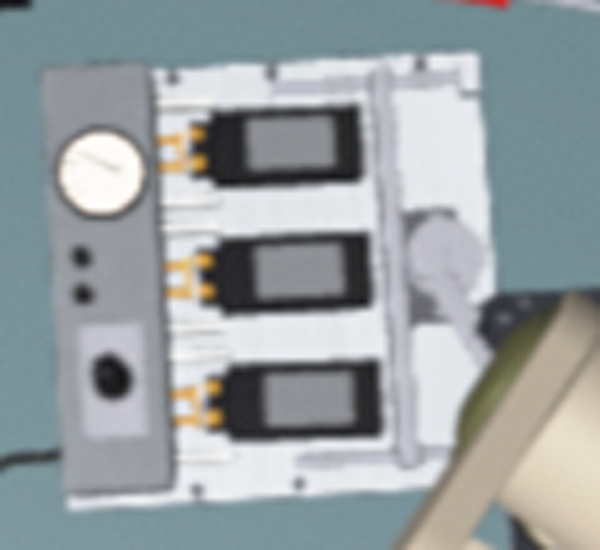

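View pics/s12.png

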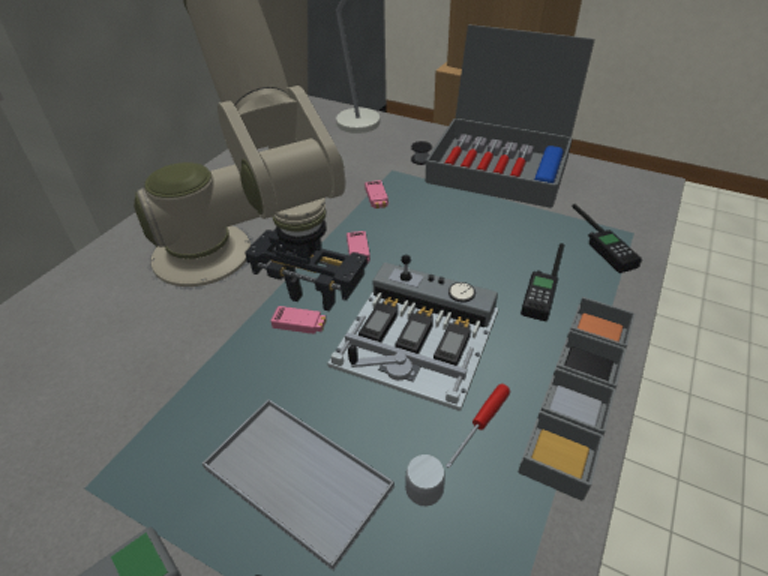

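Run:
```python
from h import *
c=K("wrist")
f=lambda n,uv,z:print(n,np.round(w2j(ray(c,[uv],z))*1000,1),np.round(ray(c,[uv],z),4))
f("knobtop",(361.5,201),.081);f("boss",(447,140),.042);f("barfrontL",(300,110.5),.036);f("barfrontR",(500,108.5),.036);f("barback",(400,125),.036)
f("pack0 back",(347,101),.030);f("pack1 back",(437,100),.030)
```

```text
knobtop [[-119.1   73.9]] [[ 0.498  -0.1387  0.081 ]]
boss [[-79.8  -3.1]] [[ 0.572  -0.0939  0.042 ]]
barfrontL [[-57.6 114.6]] [[ 0.453  -0.0804  0.036 ]]
barfrontR [[-55.3 -45.1]] [[ 0.6121 -0.0663  0.036 ]]
barback [[-68.6  33.4]] [[ 0.5348 -0.0854  0.036 ]]
pack0 back [[-50.1  76. ]] [[ 0.4908 -0.07    0.03  ]]
pack1 back [[-49.    3.1]] [[ 0.5635 -0.0636  0.03  ]]
```

Run:
```python
from h import *
rows(.498,-.1415,.12,JY)
```

```text
t 20.70 tcp [ 0.4262 -0.1435  0.1572] yaw 1.650 j [-0.59  0.29  1.7   0.    1.14 -0.67] gap 0.0500 F [ 0.7  0.9 -0.2]
shift(cur axes) mm [-3.6 71.6 37.6] dist 81  full turn rotvec [0.005 0.003 0.006]  tz 0.006
0 [-2, 36, 19] 0.003
1 [-2, 36, 19] 0.003
final q6 -0.35
```

move_arm --moves '[[[-2,36,15],[0.005,0.003,0],50],[[-2,36,15],[0,0,0],50],[[0,0,0],[0,0,0],50]]'

```text
clock: 21.08
tcp_pos: [0.5015, -0.1372, 0.1261]
eef_rot: [-2.125, -2.313, 0.0]
wrist_force: [-1.2, 0.1, 0.1]
finger_gap: 0.0501
```

Run:
```python
from h import *
rows(.498,-.1415,.050,JY)
im,d,c=packw("w13")
```

```text
t 21.07 tcp [ 0.5015 -0.1372  0.1261] yaw 1.656 j [-0.5   0.44  1.56 -0.    1.14 -0.58] gap 0.0501 F [-1.2  0.1  0.1]
shift(cur axes) mm [-4.  -3.8 76.1] dist 76  full turn rotvec [-0.001 -0.     0.012]  tz 0.012
0 [-2, -2, 38] 0.006
1 [-2, -2, 38] 0.006
final q6 -0.35
```

View pics/w13.png

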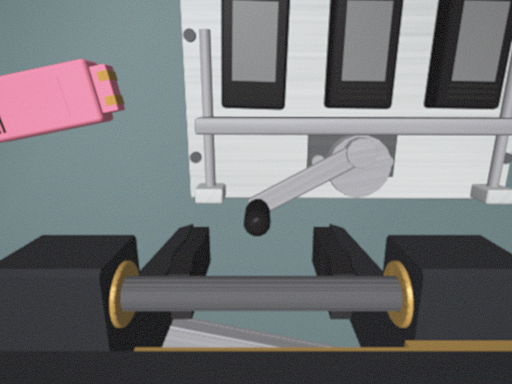

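Run:
```python
from h import *
c=K("wrist"); w=ray(c,[(257,222)],.081)[0]; w2=ray(c,[(258,206)],.042)[0]
print(w,w2,w2j([w,w2])*1000); plan(*w[:2],.05,JY)
print("boss",w2j(ray(c,[(368,154)],.042))*1000,"barfront",w2j(ray(c,[(225,117),(480,117)],.036))*1000)
```

```text
[ 0.49846364 -0.1424244   0.081     ] [ 0.4988862  -0.14436976  0.042     ] [[-122.85432807   73.73200263]
 [-124.82541449   73.45304847]]
t 21.12 tcp [ 0.5006 -0.1373  0.1266] yaw 1.655 j [-0.5   0.44  1.56 -0.    1.14 -0.58] gap 0.0501 F [-0.3 -0.1 -0.8]
shift(cur axes) mm [-5.  -2.5 76.6] dist 77  full turn rotvec [-0.001 -0.     0.011]  tz 0.011
boss [[-85.17292518  -4.4804155 ]] barfront [[-60.8007861   97.4642556 ]
 [-58.8509639  -83.33830451]]
```

Knob at (0.4985,-0.143), consistent. Descend and grip.

move_arm --moves '[[[-5,-2.5,30],[0,0,0.011],50],[[0,0,30],[0,0,0],50],[[0,-1,10],[0,0,0],50],[[0,0,0],[0,0,0],50]]'

```text
clock: 21.62
tcp_pos: [0.4963, -0.1399, 0.0573]
eef_rot: [2.133, 2.305, -0.0]
wrist_force: [-0.4, 0.5, 0.7]
finger_gap: 0.0501
```

Run:
```python
from h import *
rows(.4985,-.143,.050,JY)
```

```text
t 21.62 tcp [ 0.4963 -0.1399  0.0573] yaw 1.648 j [-0.5   0.53  1.65 -0.    0.96 -0.58] gap 0.0501 F [-0.4  0.5  0.7]
shift(cur axes) mm [-3.3  1.9  7.3] dist 8  full turn rotvec [0.001 0.001 0.004]  tz 0.004
0 [-3, 2, 7] 0.004
final q6 -0.35
```

move_arm --moves '[[[-3,2,5],[0,0,0],50],[[0,0,2],[0,0,0],40],[[0,0,0],[0,0,0],12],[[0,0,0],[0,0,0],12],[[0,0,0],[0,0,0],12],[[0,0,0],[0,0,0],12]]' --force 20

```text
clock: 22.38
tcp_pos: [0.4994, -0.1433, 0.0525]
eef_rot: [2.13, 2.303, 0.001]
wrist_force: [0.0, 0.7, -0.7]
finger_gap: 0.0173
```

Run:
```python
from h import *
p=sense()["tcp_pos"]; print(w2j(p)*1000, sense()["finger_gap"])
rows(.4985,-.143,.050,JY)
```

```text
[[-123.80994317   72.81871115]] 0.01732983520256214
t 22.38 tcp [ 0.4994 -0.1433  0.0525] yaw 1.649 j [-0.51  0.54  1.64 -0.    0.95 -0.58] gap 0.0173 F [ 0.   0.7 -0.7]
shift(cur axes) mm [ 0.4 -0.9  2.5] dist 3  full turn rotvec [0.004 0.003 0.005]  tz 0.005
0 [0, -1, 2] 0.005
final q6 -0.35
```

move_arm --moves '[[[-15.5,10.7,0],[0,0,0],12],[[-12.8,13.6,0],[0,0,0],12],[[-9.5,16.2,0],[0,0,0],12]]'

```text
clock: 22.75
tcp_pos: [0.5363, -0.1784, 0.0522]
eef_rot: [-2.123, -2.303, 0.017]
wrist_force: [-13.1, -9.0, 6.1]
finger_gap: 0.0173
```

Run:
```python
from h import *
p=sense()["tcp_pos"]; j=w2j(p)[0]*1000; d=j-[-84,-2]; print(j, np.hypot(*d),np.degrees(np.arctan2(d[1],d[0]))%360, sense()["finger_gap"],p,sense()["wrist_force"],sense()["eef_rot"])
```

```text
[-161.50270275   38.59365889] 87.49007986929362 152.3557620457811 0.017302607943485784 [ 0.53633815 -0.17839551  0.05218541] [-13.0851925   -8.97245793   6.10381659] [-2.12313033 -2.30329815  0.01690228]
```

move_arm --moves '[[[-5.5,17.7,0],[0,0,0],12],[[-2.3,18.8,0],[0,0,0],12],[[2,18,0],[0,0,0],12],[[0,0,0],[0,0,0],12]]'

```text
clock: 23.25
tcp_pos: [0.5891, -0.1861, 0.052]
eef_rot: [-2.123, -2.302, 0.036]
wrist_force: [3.0, 2.5, -0.6]
finger_gap: 0.017
```

Run:
```python
from h import *
p=sense()["tcp_pos"]; j=w2j(p)[0]*1000; d=j-[-84,-2]; print(j, np.hypot(*d),np.degrees(np.arctan2(d[1],d[0]))%360, sense()["finger_gap"],p,sense()["wrist_force"],sense()["eef_rot"])
im,d,c=packw("w14")
im,d=get_image("top"); save("t14",im,5,(210,130,330,240))
```

```text
[-173.0548157   -13.42306305] 89.78444502523085 187.30941744279147 0.01697009037782957 [ 0.58906124 -0.18610699  0.05195572] [ 2.95886716  2.54022205 -0.64105371] [-2.12258962 -2.30248294  0.0358975 ]
```

View pics/w14.png

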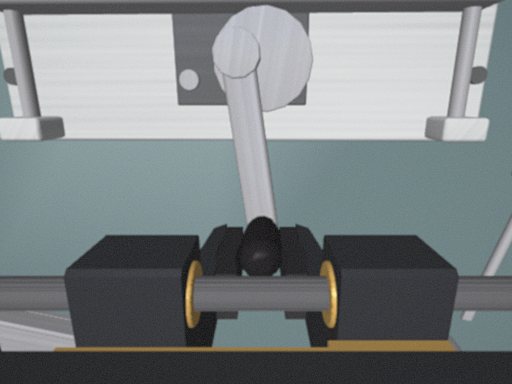

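View pics/t14.png

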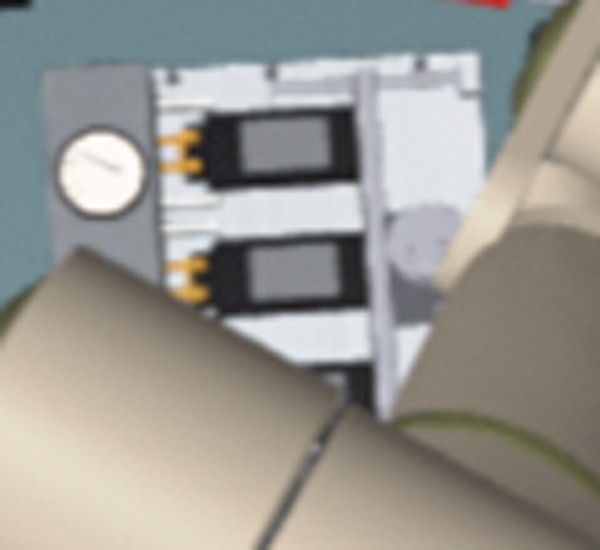

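Run:
```python
from h import *
from scipy.optimize import least_squares
P=np.array([[-123.8,72.8],[-161.5,38.6],[-173.05,-13.4]])
s=least_squares(lambda q:np.hypot(*(P-q).T)-85,[-84,0]); print(s.x,s.fun)
d=P-s.x; print(np.degrees(np.arctan2(d[:,1],d[:,0]))%360-108)
c=K("top"); Z=lambda u,v:(210+u/5-0.4,130+v/5-0.4)
b=w2j(ray(c,[Z(368,75),Z(384,390)],.036))*1000; print("bar mid",b)
c=K("top"); print("pack ends", w2j(ray(c,[Z(358,145),Z(367,270)],.034))*1000)
```

```text
[-88.43192827  -4.57992418] [ 0.07968714 -0.1268655   0.07650558]
[ 6.56373664 41.41883408 77.95067667]
bar mid [[ -58.56089274 -114.53130121]
 [ -56.13512936   73.55007067]]
pack ends [[-50.17680937 -72.89341235]
 [-50.83134442   2.19103151]]
```

move_arm --moves '[[[4.5,19,0],[0,0,0],12],[[8,15,0],[0,0,0],12],[[0,0,0],[0,0,0],12]]'

```text
clock: 23.72
tcp_pos: [0.6191, -0.1734, 0.0518]
eef_rot: [-2.122, -2.301, 0.047]
wrist_force: [1.2, 0.4, -0.6]
finger_gap: 0.0171
```

Run:
```python
from h import *
from scipy.optimize import least_squares
p=sense()["tcp_pos"]; j=w2j(p)[0]*1000; print(j,p,sense()["wrist_force"])
P=np.array([[-123.8,72.8],[-161.5,38.6],[-173.05,-13.4],j])
s=least_squares(lambda q:np.hypot(*(P-q).T)-85,[-84,0]); print(s.x,s.fun)
d=P-s.x; print(np.degrees(np.arctan2(d[:,1],d[:,0]))%360-108)
plan(.6,-.2,.1,JY)
```

```text
[-162.56006939  -44.27633911] [ 0.61906304 -0.17338079  0.05181077] [ 1.18631179  0.4115557  -0.55681215]
[-88.08803658  -4.17534488] [-0.14395689 -0.03502779  0.4612748  -0.41765309]
[  6.88848475  41.77169716  78.19655564 100.30115469]
t 23.73 tcp [ 0.6191 -0.1734  0.0518] yaw 1.652 j [-0.45  0.72  1.25 -0.03  1.19 -0.52] gap 0.0171 F [ 1.2  0.4 -0.6]
shift(cur axes) mm [-25.6 -22.5 -47.2] dist 58  full turn rotvec [-0.029  0.012  0.007]  tz 0.008
```

move_arm --moves '[[[0,0,0],[0,0,0],40],[[0,0,0],[0,0,0],40],[[0,0,-40],[0,0,0],40],[[0,0,-40],[-0.029,0.012,0.007],40],[[40,-12,-10],[0,0,0],40],[[45,-12,0],[0,0,0],40],[[45,-12,0],[0,0,0],40],[[15,0,0],[0,0,0],40],[[0,0,0],[0,0,0],40]]'

```text
clock: 24.85
tcp_pos: [0.5709, -0.0272, 0.144]
eef_rot: [-2.139, -2.294, -0.001]
wrist_force: [-0.1, -1.1, 0.8]
finger_gap: 0.0399
```

Run:
```python
from h import *
im,d,c=packw("w15"); save("w15",im,1.5)
save("w15z",im,3.2,(60,60,310,240))
plan(.56,-.02,.14,JY); print(w2j(sense()["tcp_pos"]))
```

```text
t 24.90 tcp [ 0.571  -0.0278  0.1439] yaw 1.640 j [-0.26  0.5   1.38  0.    1.26 -0.33] gap 0.0397 F [-0.1 -0.   0.6]
shift(cur axes) mm [  8.5 -10.4   4. ] dist 14  full turn rotvec [-0.003 -0.004 -0.004]  tz -0.004
[[-0.01383411 -0.00700842]]
```

View pics/w15.png

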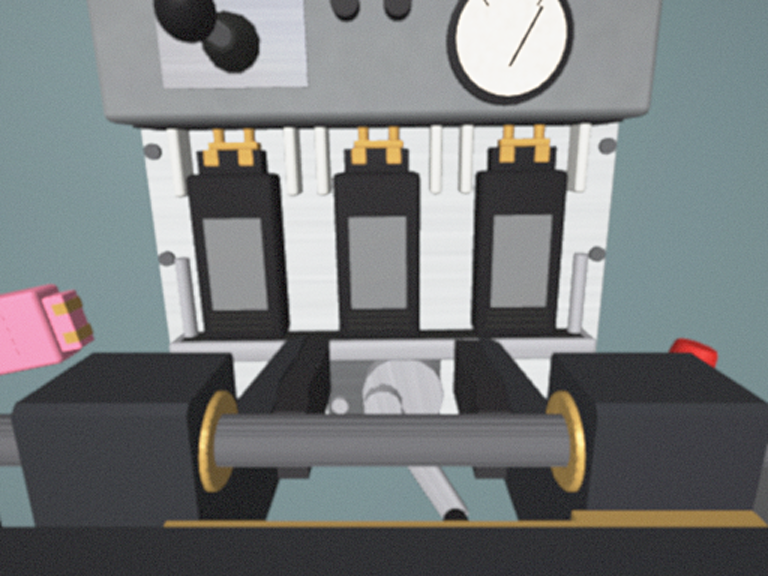

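View pics/w15z.png

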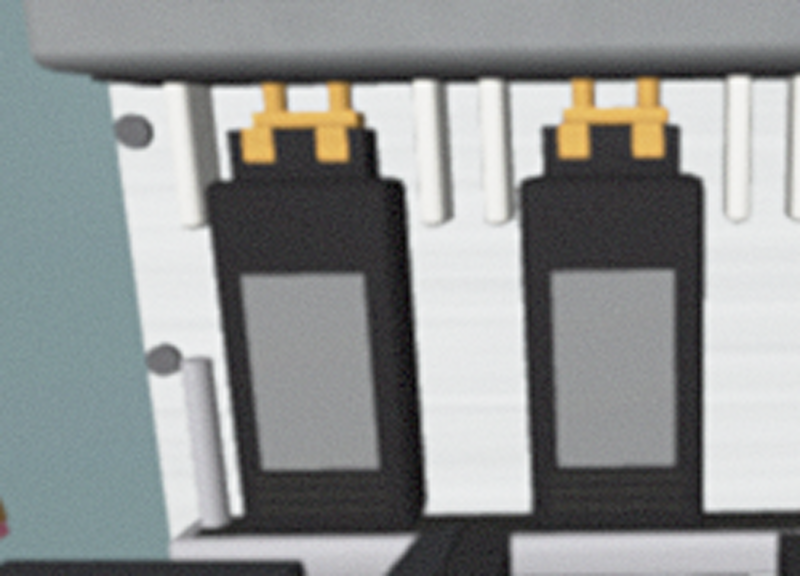

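Run:
```python
from h import *
c=K("wrist"); Z=lambda X,Y:(60+X/3.2-.35,60+Y/3.2-.35)
f=lambda n,uv,z:print(n,np.round(w2j(ray(c,[Z(*uv)],z))[0]*1000,1))
f("horn tip0",(437,219),.030);f("horn tip1",(497,217),.030);f("horn tip1b",(740,216),.030)
f("body front0",(305,182),.034);f("body front1",(612,178),.034);f("back1",(615,505),.034)
f("nose front0",(303,131),.030);f("nose front1",(612,127),.030);
f("pad top0",(305,115),.027)
f("bar front top1",(640,531),.036)
f("label front1",(612,270),.034);f("label back1",(617,466),.034)
```

```text
horn tip0 [34.7 44.1]
horn tip1 [35.1 29.4]
horn tip1b [ 35.1 -30.4]
body front0 [43.8 74.6]
body front1 [44.4  0.8]
back1 [-38.4   1.1]
nose front0 [55.7 75.3]
nose front1 [56.3  0.8]
pad top0 [59.5 75.4]
bar front top1 [-44.9  -5.4]
label front1 [22.5  1.1]
label back1 [-27.8   0.4]
```

Run:
```python
from h import *
rows(.619,-.1735,.13,JY)
```

```text
t 24.90 tcp [ 0.571  -0.0278  0.1439] yaw 1.640 j [-0.26  0.5   1.38  0.    1.26 -0.33] gap 0.0397 F [-0.1 -0.   0.6]
shift(cur axes) mm [-148.7   37.8   13.2] dist 154  full turn rotvec [-0.003 -0.004 -0.004]  tz -0.004
0 [-50, 13, 5] -0.001
1 [-50, 13, 5] -0.001
2 [-50, 12, 5] -0.001
final q6 -0.35
```

move_arm --moves '[[[-50,13,4],[0,0,0],40],[[-50,13,4],[0,0,0],40],[[-49,12,4],[0,0,0],40],[[0,0,0],[0,0,0],40]]'

```text
clock: 25.4
tcp_pos: [0.6211, -0.1842, 0.1296]
eef_rot: [-2.145, -2.29, 0.0]
wrist_force: [0.2, 0.2, -0.6]
finger_gap: 0.0401
```

Run:
```python
from h import *
rows(.619,-.1735,.051,JY)
im,d,c=packw("w16")
```

```text
t 25.40 tcp [ 0.6211 -0.1842  0.1296] yaw 1.636 j [-0.47  0.64  1.16  0.    1.34 -0.54] gap 0.0401 F [ 0.2  0.2 -0.6]
shift(cur axes) mm [10.5 -1.2 78.7] dist 79  full turn rotvec [-0.003 -0.003 -0.008]  tz -0.008
0 [5, -1, 39] -0.004
1 [5, -1, 39] -0.004
final q6 -0.35
```

View pics/w16.png

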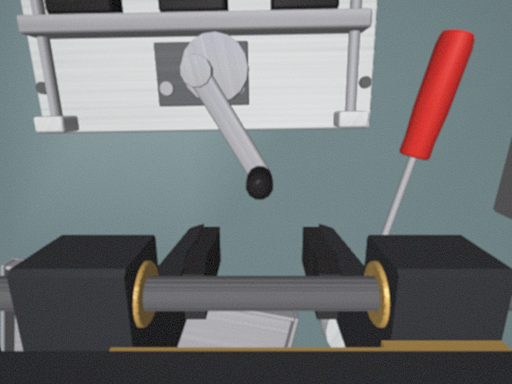

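Run:
```python
from h import *
c=K("wrist"); w=ray(c,[(260,186)],.081)[0]; b=ray(c,[(197,70)],.044)[0]
print(w,w2j([w,b])*1000); d=(w2j([w])-w2j([b]))[0]; print(np.degrees(np.arctan2(d[1],d[0]))%360-108,np.hypot(*d))
print("tin",ray(K("top"),[(360,137)],.055)); rows(*w[:2],.051,JY)
```

```text
[ 0.61884187 -0.16486962  0.081     ] [[-154.05556068  -44.67910268]
 [ -82.6898952    -2.68977566]]
102.47122515623036 0.08280194316635395
tin [[ 0.70449022 -0.2883795   0.055     ]]
t 25.45 tcp [ 0.6208 -0.1823  0.1299] yaw 1.638 j [-0.47  0.64  1.17  0.    1.34 -0.54] gap 0.0398 F [ 0.  -0.4 -0.1]
shift(cur axes) mm [17.2 -0.6 79. ] dist 81  full turn rotvec [-0.003 -0.004 -0.007]  tz -0.007
0 [9, 0, 39] -0.003
1 [9, 0, 39] -0.003
final q6 -0.33
```

move_arm --moves '[[[14,-1,25],[0,0,-0.007],40],[[2,0,30],[0,0,0],40],[[0,0,18],[0,0,0],40],[[0,0,0],[0,0,0],40]]'

```text
clock: 25.95
tcp_pos: [0.6178, -0.1642, 0.0558]
eef_rot: [-2.134, -2.299, -0.001]
wrist_force: [0.3, 0.4, 0.3]
finger_gap: 0.0405
```

Run:
```python
from h import *
rows(.619,-.1665,.051,JY)
```

```text
t 25.95 tcp [ 0.6178 -0.1642  0.0558] yaw 1.645 j [-0.45  0.7   1.27  0.    1.17 -0.52] gap 0.0405 F [0.3 0.4 0.3]
shift(cur axes) mm [-2.4  1.   4.8] dist 5  full turn rotvec [-0.003 -0.004  0.001]  tz 0.001
0 [-2, 1, 5] 0.001
final q6 -0.34
```

move_arm --moves '[[[-2,1,4],[0,0,0],40],[[0,0,1],[0,0,0],12],[[0,0,0],[0,0,0],12],[[0,0,0],[0,0,0],12],[[0,0,0],[0,0,0],12]]'

```text
clock: 26.58
tcp_pos: [0.6191, -0.1661, 0.0529]
eef_rot: [-2.135, -2.301, -0.002]
wrist_force: [-0.2, -1.4, -1.8]
finger_gap: 0.0172
```

```bash
cat >> h.py <<'E'
def lev(piv=(-83,-2.7)):
    s=sense(); j=w2j(s["tcp_pos"])[0]*1000; d=j-piv; print("tcp jig",j,"r %.1f lever deg %.1f"%(np.hypot(*d),np.degrees(np.arctan2(d[1],d[0]))%360-108),"F",s["wrist_force"],"gap",s["finger_gap"],"t",s["clock"])
E
python3 -c "
from h import *
lev()"
```

```text
tcp jig [-155.26186704  -44.89394172] r 83.7 lever deg 102.3 F [-0.21596644 -1.44219195 -1.75951652] gap 0.017187841316590294 t 26.575
```

move_arm --moves '[[[7,10.5,0],[0,0,0],12],[[8.5,9.5,0],[0,0,0],12],[[0,0,0],[0,0,0],12]]'

```text
clock: 26.95
tcp_pos: [0.6359, -0.1516, 0.0528]
eef_rot: [-2.133, -2.299, 0.011]
wrist_force: [-1.2, 1.0, 0.4]
finger_gap: 0.0173
```

```bash
python3 -c "
from h import *
lev()"
```

```text
tcp jig [-142.02576155  -62.6348986 ] r 84.1 lever deg 117.4 F [-1.24415809  1.03042392  0.43893618] gap 0.017317153653269392 t 26.95
```

Release and look at the bays again from the same viewpoint.

move_arm --moves '[[[0,0,0],[0,0,0],40],[[0,0,0],[0,0,0],40],[[0,0,-40],[0,0,0],40],[[0,0,-40],[0,0,0],40],[[35,-18,-10],[0,0,0],40],[[40,-18,0],[0,0,0],40],[[40,-18,0],[0,0,0],40],[[15,-5,0],[0,0,0],40],[[0,0,0],[0,0,0],40]]'

```text
clock: 28.08
tcp_pos: [0.5687, -0.0242, 0.1471]
eef_rot: [2.139, 2.299, -0.002]
wrist_force: [-0.5, -0.7, -0.5]
finger_gap: 0.0399
```

Run:
```python
from h import *
im,d,c=packw("w17")
save("w17z",im,2.5,(80,60,400,250))
plan(.56,-.02,.14,JY); print(w2j(sense()["tcp_pos"]))
```

```text
t 28.12 tcp [ 0.5689 -0.0248  0.147 ] yaw 1.642 j [-0.25  0.49  1.39 -0.    1.26 -0.32] gap 0.0398 F [-0.8  0.8  0.1]
shift(cur axes) mm [ 5.4 -8.6  7. ] dist 12  full turn rotvec [ 0.     0.002 -0.002]  tz -0.002
[[-0.01066506 -0.00516767]]
```

View pics/w17z.png

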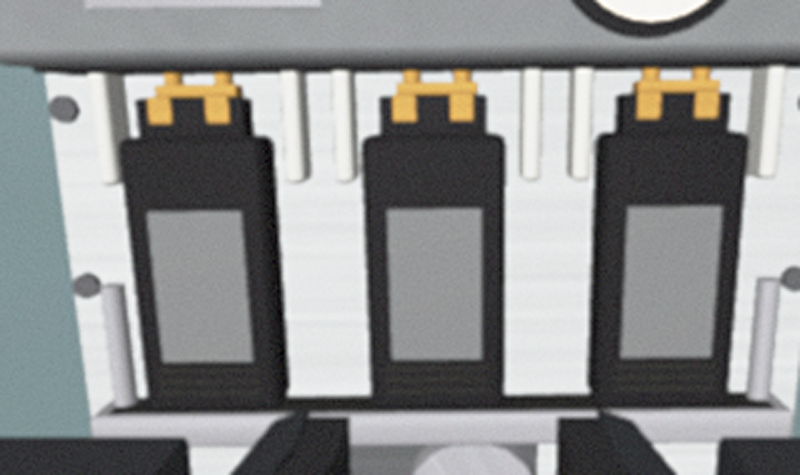

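```bash
python3 - <<'E'
from h import *
c=K("wrist"); Z=lambda X,Y:(80+X/2.5-.3,60+Y/2.5-.3)
f=lambda n,uv,z:print(n,np.round(w2j(ray(c,[Z(*uv)],z))[0]*1000,1))
f("horn tip0",(297,180),.030);f("horn tip1",(345,179),.030);f("horn tip1b",(531,178),.030);f("horn tip2",(580,178),.030)
for k,(x,n,b,l1,l2) in enumerate([(195,100,137,211,362),(433,97,136,208,360),(670,96,135,206,358)]):
    f("nose%d"%k,(x,n),.030);f("body%d"%k,(x,b),.034);f("label front",(x,l1),.034);f("label back",(x,l2),.034)
f("bar front",(440,409),.036);f("deck-housing edge bottom? z58",(440,66),.058)
im=cv2.imread("pics/w17.png"); col=im[60:140,int(80+433/2.5)].astype(int); print(col.sum(1))
E
python3 - <<'E'
import cv2
a=cv2.imread("pics/w17.png"); cv2.imwrite("pics/w17y.png",cv2.resize(a[75:145,210:300],None,fx=8,fy=8,interpolation=cv2.INTER_CUBIC))
E
```

```text
horn tip0 [34.  44.6]
horn tip1 [34.3 29.3]
horn tip1b [ 34.5 -30.1]
horn tip2 [ 34.4 -45.7]
nose0 [58.7 75. ]
body0 [47.6 74.7]
label front [24.7 76.7]
label back [-25.5  81. ]
nose1 [59.4  1. ]
body1 [47.7  1. ]
label front [25.5  1.2]
label back [-25.    1.6]
nose2 [ 59.5 -72.7]
body2 [ 47.9 -72.4]
label front [ 26.  -73.9]
label back [-24.5 -77.3]
bar front [-41.6  -0.7]
deck-housing edge bottom? z58 [67.3 -1.7]
[480 475 472 482 469 475 473 495 482 482 469 484 488 485 486 481 486 479
 467 427 392 346 324 279 239 182 148 151 351 585 702 705 658 567 519 526
 489 395 235 143 174 168 155 176 157 160 160 169 158 155 166 158 156 135
 131 134 141 154 146 175 150 158 150 154 155 164 161 168 158 152 151 152
 162 145 181 149 160 160 139 152]
```

View pics/w17y.png

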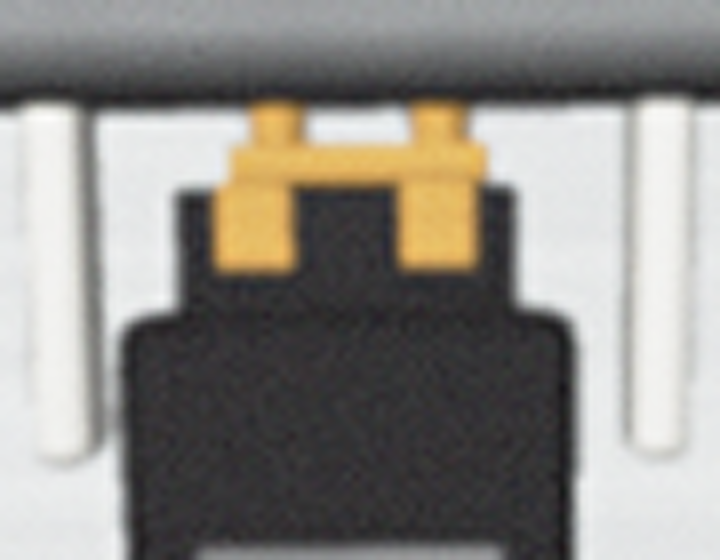

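Run:
```python
from h import *
c=K("wrist"); T=c[3]; o=-T[:3,:3].T@T[:3,3]; print("cam",o,w2j([o])*1000, "axis",T[2,:3])
im,d=get_image("wrist"); np.save("w17d.npy",d)
def pt(u,v):
    f,cx,cy,T=c; z=d[v,u]; q=np.array([(u-cx)/f*z,(v-cy)/f*z,z]); w=T[:3,:3].T@(q-T[:3,3]); return np.r_[w2j([w])[0]*1000,w[2]*1000]
u=253
for v in list(range(78,104,1))+list(range(110,226,12))+list(range(216,236,1)): print(v,np.round(pt(u,v),1), im[v,u].tolist())
print("horn")
for v in range(110,140,2): print(v,np.round(pt(218,v),1), im[v,218].tolist())
```

```text
cam [0.56406719 0.04181676 0.29185575] [[56.08735653 -5.18886239]] axis [ 0.01851183 -0.25906503 -0.96568246]
78 [72.6  0.2 56.6] [142, 143, 145]
79 [72.   0.2 56.8] [126, 130, 133]
80 [71.2  0.1 57.8] [118, 122, 123]
81 [70.7  0.2 56.2] [102, 103, 104]
82 [70.1  0.2 55. ] [92, 94, 96]
83 [69.5  0.3 53.4] [76, 77, 75]
84 [69.3  0.5 45.2] [63, 65, 65]
85 [68.8  0.5 42.7] [44, 43, 45]
86 [68.   0.5 44.2] [52, 54, 54]
87 [67.8  0.8 32.2] [116, 118, 118]
88 [67.9  1.2 13.9] [194, 198, 197]
89 [67.2  1.3 11. ] [234, 235, 237]
90 [66.4  1.3 11.4] [229, 232, 233]
91 [65.6  1.3 11.3] [228, 225, 224]
92 [64.4  1.  25.2] [227, 207, 161]
93 [63.6  0.9 27.4] [231, 193, 110]
94 [62.8  0.9 27.1] [227, 185, 95]
95 [62.1  0.9 27. ] [227, 181, 98]
96 [61.3  0.9 27.2] [192, 151, 81]
97 [60.6  1.  26.5] [116, 92, 55]
98 [59.8  0.9 29.7] [52, 48, 51]
99 [59.   0.9 29.8] [54, 52, 56]
100 [58.3  0.9 28.1] [56, 57, 59]
101 [57.5  0.9 28.6] [55, 53, 59]
102 [56.8  1.  28.3] [57, 56, 57]
103 [56.   0.9 28.9] [52, 50, 48]
110 [50.7  1.  29. ] [47, 50, 50]
122 [41.6  1.  32. ] [55, 53, 53]
134 [32.3  1.1 32.5]
[... 911 characters left out ...]
5.2] [192, 195, 198]
233 [-50.4   1.7  35.9] [190, 189, 195]
234 [-52.    1.7  34.3] [189, 188, 195]
235 [-52.7   1.7  34.6] [185, 185, 187]
horn
110 [50.8 28.6 28.3] [230, 231, 226]
112 [49.2 28.6 28.6] [232, 232, 228]
114 [47.7 28.6 29.2] [230, 231, 226]
116 [46.2 28.7 29.4] [232, 232, 230]
118 [44.6 28.7 29.5] [233, 234, 230]
120 [43.1 28.9 28.8] [232, 232, 229]
122 [41.5 28.8 29.3] [235, 234, 229]
124 [39.9 28.9 29. ] [234, 233, 230]
126 [38.4 29.  28.7] [235, 235, 231]
128 [36.9 29.  29.5] [237, 237, 235]
130 [35.2 29.1 28.9] [227, 228, 223]
132 [33.6 29.2 28.5] [210, 210, 209]
134 [30.3 31.7 10. ] [234, 237, 237]
136 [28.7 31.7 10.8] [233, 234, 235]
138 [27.1 31.6 11.7] [232, 234, 234]
```

Run:
```python
import cv2,numpy as np
for n,b in (("w8",(95,75,235,150)),("w17",(110,75,250,150))):
    a=cv2.imread(f"pics/{n}.png"); z=cv2.resize(a[b[1]:b[3],b[0]:b[2]],None,fx=5.5,fy=5.5,interpolation=cv2.INTER_CUBIC); cv2.imwrite(f"pics/cmp_{n}.png",z)
```

```text
(no output)
```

View pics/cmp_w8.png

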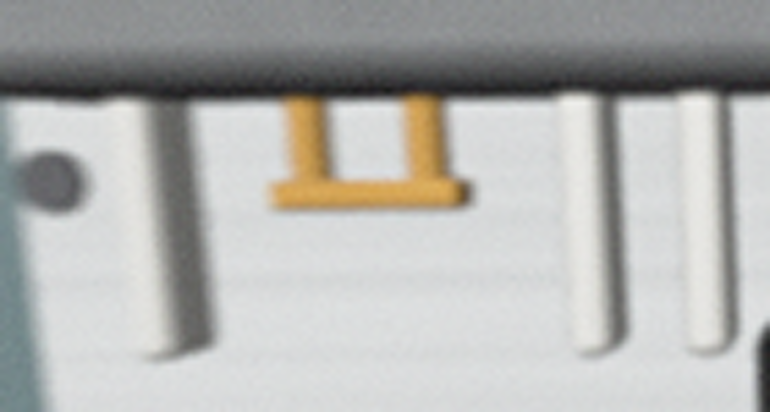

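View pics/cmp_w17.png

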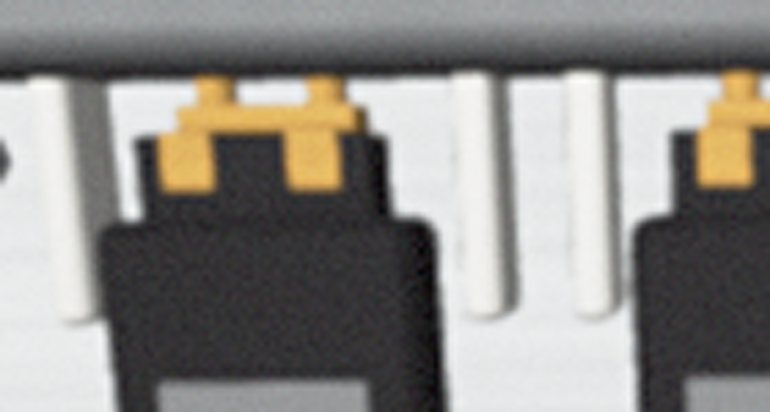

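```bash
python3 -c "
from h import *
plan(.5649,-.0221,.1395,1.643)"
```

```text
t 28.18 tcp [ 0.5691 -0.0252  0.1469] yaw 1.642 j [-0.25  0.5   1.39 -0.    1.26 -0.32] gap 0.0399 F [ 0.2  0.4 -0.5]
shift(cur axes) mm [ 3.5 -3.9  7.4] dist 9  full turn rotvec [-0.     0.002 -0.001]  tz -0.001
```

move_arm --moves '[[[3,-4,7],[0,0,0],40],[[0,0,0],[0,0,0],40]]'

```text
clock: 28.42
tcp_pos: [0.5654, -0.0242, 0.1387]
eef_rot: [2.143, 2.295, -0.003]
wrist_force: [0.3, 0.3, -0.9]
finger_gap: 0.04
```

```bash
cat > cmp.py <<'E'
from h import *
import sys
n=sys.argv[1]
plan(.5649,-.0221,.1395,1.643)
if len(sys.argv)>2: im,d,c=packw(n)
a=cv2.imread("pics/w8.png"); b=cv2.imread(f"pics/{n}.png")
# align whole static band (housing+horns) by phase via ECC homography on housing region
ga=cv2.cvtColor(a,cv2.COLOR_BGR2GRAY); gb=cv2.cvtColor(b,cv2.COLOR_BGR2GRAY)
z=np.vstack([cv2.resize(i[75:148,100:310],None,fx=3.8,fy=3.8,interpolation=cv2.INTER_CUBIC) for i in (a,b)]); cv2.imwrite(f"pics/c_{n}.png",z)
E
python3 cmp.py w18 1
```

```text
t 28.43 tcp [ 0.5654 -0.0242  0.1387] yaw 1.639 j [-0.25  0.5   1.41 -0.    1.23 -0.32] gap 0.0400 F [ 0.3  0.3 -0.9]
shift(cur axes) mm [ 2.1 -0.3 -0.8] dist 2  full turn rotvec [-0.     0.002 -0.004]  tz -0.004
```

View pics/c_w18.png

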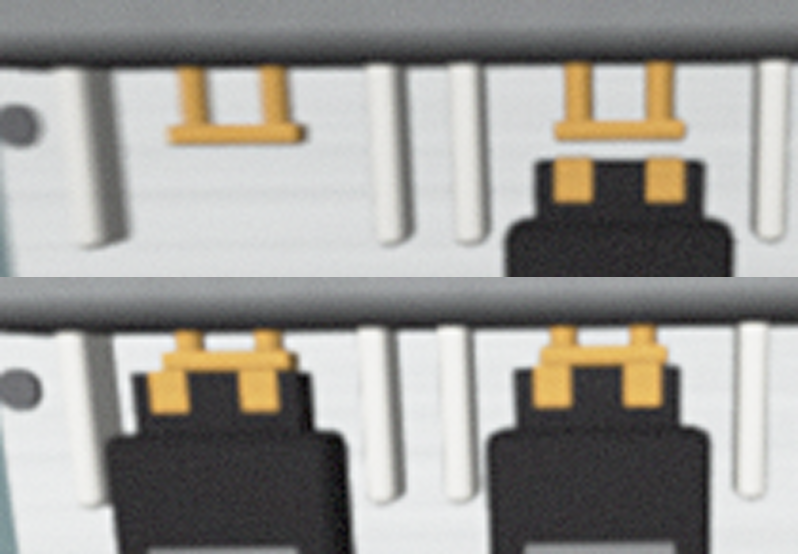

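Run:
```python
import cv2,numpy as np
a=cv2.imread("pics/w8.png"); b=cv2.imread("pics/w18.png")
# brass saturation profile at centre between pins of bay1
def prof(i,u0,u1,v0,v1):
    h=i[v0:v1,u0:u1].astype(float).mean(1); return (h[:,2]-h[:,0])
ca=100+620/3.8; cb=100+603/3.8
for n,i,c in(("w8",a,ca),("w18",b,cb)):
    p=prof(i,int(c-3),int(c+4),85,115); print(n,[(85+k,int(x)) for k,x in enumerate(p) if x>8])
    g=i.astype(float).mean(2)
    for u in ([100+393/3.8,100+466/3.8,100+769/3.8] if n=="w8" else [100+383/3.8,100+458/3.8,100+750/3.8]):
        print("  horn",round(u),[int(x) for x in g[126:146,int(u-1):int(u+2)].mean(1)])
    print("  hous",[int(x) for x in g[84:100,int(c-3):int(c+4)].mean(1)])
    print("  nose",[int(x) for x in g[94:124,int(c-3):int(c+4)].mean(1)])
```

```text
w8 [(106, 30), (107, 101), (108, 129), (109, 126), (110, 114), (111, 63), (112, 9)]
  horn 203 [208, 208, 209, 208, 210, 211, 212, 212, 213, 214, 215, 206, 179, 177, 203, 220, 221, 219, 217, 216]
  horn 223 [226, 227, 227, 226, 227, 226, 226, 225, 225, 225, 225, 217, 189, 186, 212, 220, 221, 219, 217, 216]
  horn 302 [227, 227, 226, 227, 226, 227, 226, 226, 226, 226, 221, 194, 179, 201, 220, 218, 218, 216, 216, 214]
  hous [109, 100, 87, 76, 62, 50, 37, 79, 161, 215, 220, 216, 216, 217, 218, 216]
  nose [220, 216, 216, 217, 218, 216, 216, 215, 215, 214, 215, 216, 199, 167, 157, 155, 145, 150, 185, 217, 220, 216, 178, 90, 36, 45, 47, 48, 48, 47]
w18 [(92, 12), (93, 82), (94, 126), (95, 129), (96, 130), (97, 108), (98, 54)]
  horn 201 [235, 235, 236, 235, 236, 237, 232, 216, 196, 215, 231, 235, 234, 233, 232, 230, 230, 229, 230, 231]
  horn 221 [238, 237, 238, 238, 238, 238, 232, 211, 205, 224, 234, 235, 234, 233, 232, 230, 228, 228, 229, 230]
  horn 297 [239, 239, 239, 239, 239, 233, 213, 202, 223, 233, 234, 232, 231, 231, 230, 228, 227, 228, 227, 227]
  hous [72, 60, 45, 62, 139, 212, 233, 233, 220, 190, 174, 173, 165, 139, 86, 55]
  nose [174, 173, 165, 139, 86, 55, 52, 53, 57, 56, 54, 54, 53, 53, 52, 51, 51, 51, 49, 50, 45, 42, 48, 48, 52, 53, 52, 51, 51, 51]
```

```bash
python3 -c "
from h import *
rows(.636,-.152,.14,JY,step=52)"
```

```text
t 28.48 tcp [ 0.5657 -0.0243  0.1391] yaw 1.639 j [-0.25  0.5   1.41 -0.    1.23 -0.32] gap 0.0401 F [ 0.2 -0.   0.2]
shift(cur axes) mm [-132.2   61.4   -0.5] dist 146  full turn rotvec [ 0.     0.003 -0.005]  tz -0.005
0 [-44, 20, 0] -0.002
1 [-44, 20, 0] -0.002
2 [-44, 20, 0] -0.002
final q6 -0.31
```

move_arm --moves '[[[-43,20,0],[0,0,0],40],[[-43,20,0],[0,0,0],40],[[-42,20,4],[0,0,0],40],[[0,0,0],[0,0,0],40]]'

```text
clock: 28.98
tcp_pos: [0.6366, -0.1527, 0.135]
eef_rot: [2.142, 2.294, -0.002]
wrist_force: [0.1, 0.9, 0.0]
finger_gap: 0.0397
```

Run:
```python
from h import *
im,d,c=packw("w19"); rows(.636,-.152,.051,JY)
```

```text
t 29.02 tcp [ 0.6361 -0.1511  0.1353] yaw 1.640 j [-0.41  0.64  1.14 -0.    1.36 -0.48] gap 0.0401 F [-0.3 -0.4 -0.2]
shift(cur axes) mm [-0.7 -0.2 84.3] dist 84  full turn rotvec [ 0.001  0.002 -0.004]  tz -0.004
0 [0, 0, 42] -0.002
1 [0, 0, 42] -0.002
final q6 -0.31
```

View pics/w19.png

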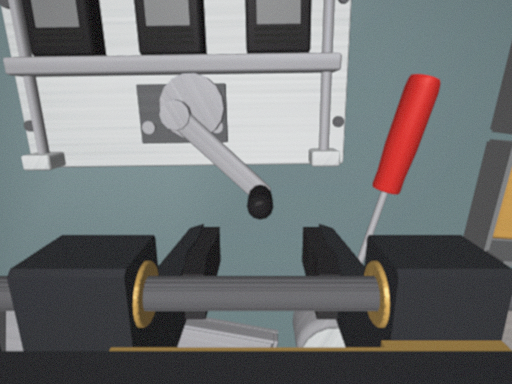

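Run:
```python
from h import *
c=K("wrist"); w=ray(c,[(260,205)],.081)[0]; b=ray(c,[(175,113)],.044)[0]; print(w,w2j([w,b])*1000)
d=(w2j([w])-w2j([b]))[0]; print(np.degrees(np.arctan2(d[1],d[0]))%360-108,np.hypot(*d)); plan(*w[:2],.052,JY)
```

```text
[ 0.63519043 -0.14789626  0.081     ] [[-138.32512333  -62.22686198]
 [ -81.49617381   -2.18001015]]
118.57710708593322 0.08267498967731099
t 29.02 tcp [ 0.6361 -0.1511  0.1353] yaw 1.640 j [-0.41  0.64  1.14 -0.    1.36 -0.48] gap 0.0401 F [-0.3 -0.4 -0.2]
shift(cur axes) mm [ 3.4 -0.7 83.3] dist 83  full turn rotvec [ 0.001  0.002 -0.004]  tz -0.004
```

move_arm --moves '[[[2,0,30],[0,0,0],40],[[0,0,30],[0,0,0],40],[[0,0,18],[0,0,0],40],[[0,0,5],[0,0,0],40],[[0,0,0],[0,0,0],12],[[0,0,0],[0,0,0],12],[[0,0,0],[0,0,0],12],[[0,0,0],[0,0,0],12]]'

```text
clock: 30.02
tcp_pos: [0.6354, -0.1445, 0.0538]
eef_rot: [2.135, 2.298, 0.001]
wrist_force: [0.4, 0.2, -4.2]
finger_gap: 0.017
```

```bash
python3 -c "
from h import *
lev((-82.5,-2.5))
plan(.636,-.152,.051,JY)"
```

```text
tcp jig [-134.99081653  -62.69882061] r 79.9 lever deg 120.9 F [ 0.3594056   0.16128626 -4.18404588] gap 0.01699757195433587 t 30.025
t 30.02 tcp [ 0.6354 -0.1445  0.0538] yaw 1.644 j [-0.4   0.72  1.24 -0.    1.17 -0.48] gap 0.0170 F [ 0.4  0.2 -4.2]
shift(cur axes) mm [-7.5  0.   2.8] dist 8  full turn rotvec [0.004 0.003 0.   ]  tz 0.000
```

move_arm --moves '[[[-5,-5.5,0],[0,0,0],12],[[-5,-5.5,0],[0,0,0],12],[[0,0,0],[0,0,0],12]]'

```text
clock: 30.4
tcp_pos: [0.626, -0.1554, 0.0538]
eef_rot: [2.135, 2.296, 0.006]
wrist_force: [-0.2, -1.1, -2.9]
finger_gap: 0.0172
```

```bash
python3 -c "
from h import *
lev((-82.5,-2.5))"
```

```text
tcp jig [-145.10880126  -52.47271356] r 80.1 lever deg 110.6 F [-0.21820837 -1.06135026 -2.85420954] gap 0.0171770367551796 t 30.4
```

Moved back about 10°. Release, look again.

move_arm --moves '[[[0,0,0],[0,0,0],40],[[0,0,0],[0,0,0],40],[[0,0,-40],[0,0,0],40],[[0,0,-40],[0,0,0],40],[[40,-18,-5],[0,0,0],40],[[43,-18,0],[0,0,0],40],[[43,-18,0],[0,0,0],40],[[8,0,0],[0,0,0],40],[[0,0,0],[0,0,0],40]]'

```text
clock: 31.52
tcp_pos: [0.5608, -0.0232, 0.1432]
eef_rot: [2.131, 2.293, 0.007]
wrist_force: [0.3, -0.0, 0.3]
finger_gap: 0.0399
```

```bash
python3 cmp.py w20 1
```

```text
t 31.52 tcp [ 0.5608 -0.0232  0.1432] yaw 1.644 j [-0.25  0.48  1.43 -0.    1.22 -0.32] gap 0.0399 F [ 0.3 -0.   0.3]
shift(cur axes) mm [0.8 4.1 3.7] dist 6  full turn rotvec [0.011 0.005 0.001]  tz 0.001
```

View pics/c_w20.png

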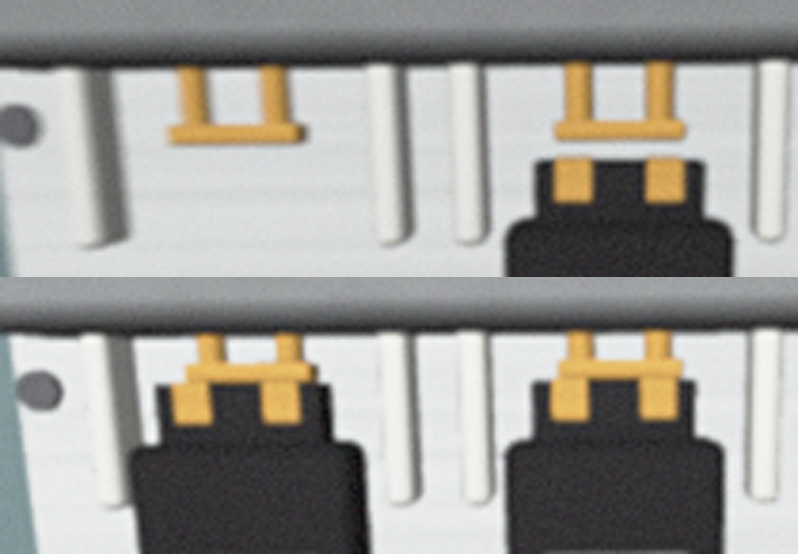

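Run:
```python
import cv2,numpy as np
b=cv2.imread("pics/w20.png"); c=100+618/3.8
h=b[80:115,int(c-3):int(c+4)].astype(float).mean(1); p=h[:,2]-h[:,0]; print([(80+k,int(x)) for k,x in enumerate(p) if x>8])
g=b.astype(float).mean(2)
for u in [100+403/3.8,100+478/3.8,100+764/3.8]: print([(126+k,int(x)) for k,x in enumerate(g[126:142,int(u-1):int(u+2)].mean(1))])
print([(84+k,int(x)) for k,x in enumerate(g[84:100,int(c-3):int(c+4)].mean(1))])
```

```text
[(96, 20), (97, 102), (98, 133), (99, 129), (100, 125), (101, 90), (102, 30)]
[(126, 224), (127, 225), (128, 227), (129, 227), (130, 228), (131, 228), (132, 227), (133, 215), (134, 194), (135, 207), (136, 232), (137, 235), (138, 234), (139, 233), (140, 233), (141, 231)]
[(126, 237), (127, 237), (128, 237), (129, 237), (130, 237), (131, 238), (132, 237), (133, 224), (134, 200), (135, 212), (136, 231), (137, 235), (138, 234), (139, 233), (140, 232), (141, 230)]
[(126, 237), (127, 237), (128, 237), (129, 237), (130, 237), (131, 237), (132, 227), (133, 204), (134, 208), (135, 230), (136, 233), (137, 233), (138, 231), (139, 230), (140, 229), (141, 229)]
[(84, 98), (85, 84), (86, 68), (87, 53), (88, 54), (89, 110), (90, 193), (91, 233), (92, 233), (93, 231), (94, 232), (95, 233), (96, 222), (97, 185), (98, 172), (99, 171)]
```

Run:
```python
from h import *
t=j2w(104,106); print(t, j2w(104,62)); rows(*t,.20,JY)
c=K("top"); im,d=get_image("top"); save("t20",im,5,(210,130,330,240))
```

```text
[0.44966789 0.08145746] [0.49354973 0.08467994]
t 31.57 tcp [ 0.5609 -0.0236  0.1431] yaw 1.643 j [-0.25  0.48  1.43 -0.    1.22 -0.32] gap 0.0399 F [-0.1 -0.3 -0. ]
shift(cur axes) mm [ 112.5 -102.7  -58.7] dist 163  full turn rotvec [ 0.011  0.005 -0.001]  tz -0.001
0 [38, -34, -19] -0.0
1 [38, -34, -19] -0.0
2 [38, -34, -19] -0.0
final q6 0.11
```

View pics/t20.png

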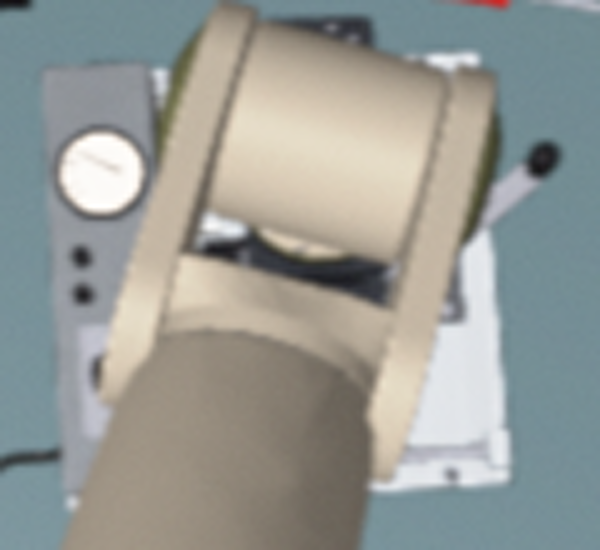

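move_arm --moves '[[[0,-20,-40],[0.011,0.005,0],0],[[20,-40,-25],[0,0,0],0],[[45,-25,0],[0,0,0],0],[[40,-16,0],[0,0,0],0],[[0,0,0],[0,0,0],0]]'

```text
clock: 32.25
tcp_pos: [0.4529, 0.0705, 0.2092]
eef_rot: [2.149, 2.29, 0.0]
wrist_force: [0.5, 0.2, -0.2]
finger_gap: 0.0005
```

Run:
```python
from h import *
t=j2w(104,106); rows(*t,.098,JY)
im,d,c=packw("w21")
```

```text
t 32.25 tcp [0.4529 0.0705 0.2092] yaw 1.634 j [-0.1   0.25  1.59 -0.    1.3  -0.17] gap 0.0005 F [ 0.5  0.2 -0.2]
shift(cur axes) mm [ 11.2  -2.7 111.2] dist 112  full turn rotvec [ 0.001  0.001 -0.01 ]  tz -0.010
0 [4, -1, 37] -0.003
1 [4, -1, 37] -0.003
2 [4, -1, 37] -0.003
final q6 0.11
```

View pics/w21.png

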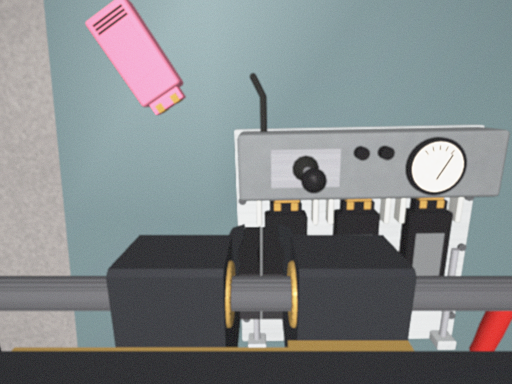

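Run:
```python
from h import *
c=K("wrist"); b=ray(c,[(314,180)],.108)[0]; q=ray(c,[(306,168)],.060)[0]; print(b,q,w2j([b,q])*1000)
```

```text
[0.49448365 0.08088572 0.108     ] [0.49474936 0.08100044 0.06      ] [[100.14757536  61.34647248]
 [100.24252214  61.07307363]]
```

move_arm --moves '[[[8,-2,35],[0,0,-0.01],0],[[1,0,40],[0,0,0],0],[[0,0,30],[0,0,0],0],[[0,0,5],[0,0,0],0],[[0,0,0],[0,0,0],0]]'

```text
clock: 32.92
tcp_pos: [0.4577, 0.0718, 0.0966]
eef_rot: [2.143, 2.288, 0.003]
wrist_force: [0.1, -0.3, 0.6]
finger_gap: 0.0002
```

Run:
```python
from h import *
lev(); t=j2w(102,106); rows(*t,.098,JY)
```

```text
tcp jig [93.73396372 98.68135109] r 203.7 lever deg -78.2 F [ 0.08631022 -0.30169784  0.56956513] gap 0.0002139790165792536 t 32.925
t 32.92 tcp [0.4577 0.0718 0.0966] yaw 1.636 j [-0.1   0.4   1.75 -0.    0.99 -0.16] gap 0.0002 F [ 0.1 -0.3  0.6]
shift(cur axes) mm [ 8.2 -7.4 -1.5] dist 11  full turn rotvec [ 0.006  0.003 -0.008]  tz -0.008
0 [8, -7, -1] -0.008
final q6 0.10
```

move_arm --moves '[[[8,0,-2],[0.006,0.003,-0.008],0],[[1,3,0],[0,0,0],0],[[0,5,0],[0,0,0],0],[[0,5,0],[0,0,0],0],[[0,5,0],[0,0,0],0]]'

```text
clock: 33.55
tcp_pos: [0.4777, 0.0824, 0.1015]
eef_rot: [2.135, 2.299, 0.004]
wrist_force: [-1.1, 0.1, 1.1]
finger_gap: 0.0007
```

Run:
```python
from h import *
lev(); t=j2w(102,65); rows(*t,.098,JY); im,d,c=packw("w22"); im,d=get_image("scene"); save("s22",im,4,(220,150,350,250))
```

```text
tcp jig [102.92925598  78.0083186 ] r 202.7 lever deg -84.5 F [-1.14982727  0.13050992  1.09461103] gap 0.0007350180964275857 t 33.55
t 33.55 tcp [0.4777 0.0824 0.1015] yaw 1.645 j [-0.07  0.42  1.69 -0.    1.03 -0.15] gap 0.0007 F [-1.1  0.1  1.1]
shift(cur axes) mm [-0.9 13.   3.6] dist 14  full turn rotvec [0.004 0.001 0.001]  tz 0.001
0 [-1, 13, 4] 0.001
final q6 0.09
```

View pics/w22.png

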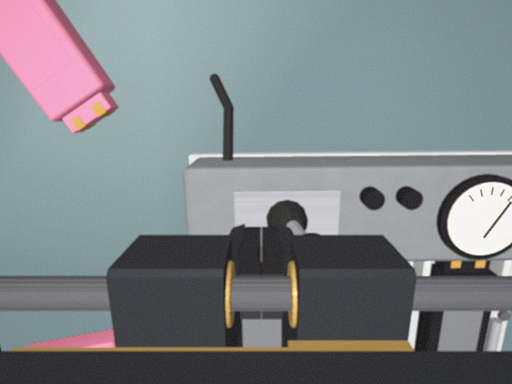

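View pics/s22.png

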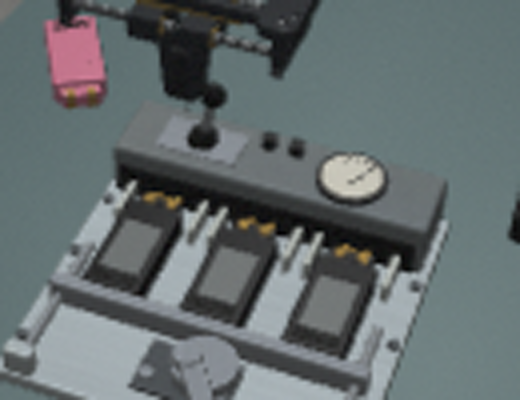

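move_arm --moves '[[[0,4,1],[0,0,0],0],[[0,4,1],[0,0,0],0],[[0,4,0],[0,0,0],0],[[0,4,0],[0,0,0],0]]'

```text
clock: 34.15
tcp_pos: [0.4927, 0.0836, 0.0984]
eef_rot: [-2.138, -2.302, 0.002]
wrist_force: [-3.7, -0.1, -1.8]
finger_gap: 0.0006
```

```bash
python3 -c "
from h import *
lev()"
```

```text
tcp jig [103.02570828  62.87556264] r 197.2 lever deg -88.6 F [-3.65448048 -0.1495199  -1.7962546 ] gap 0.0005912320307481163 t 34.15
```

move_arm --moves '[[[0,3,0],[0,0,0],0],[[0,3,0],[0,0,0],0]]'

```text
clock: 34.4
tcp_pos: [0.4948, 0.084, 0.0976]
eef_rot: [-2.131, -2.296, 0.015]
wrist_force: [-20.1, -3.9, 13.9]
finger_gap: 0.0002
```

```bash
python3 -c "
from h import *
lev()"
```

```text
tcp jig [103.21281885  60.85346568] r 196.8 lever deg -89.2 F [-20.0549967   -3.89744823  13.87212852] gap 0.00024440110260187426 t 34.4
```

move_arm --moves '[[[0,0.5,0],[0,0,0],0],[[0,0.5,0],[0,0,0],0],[[0,0.5,0],[0,0,0],0],[[0,0.5,0],[0,0,0],0]]'

```text
clock: 34.9
tcp_pos: [0.4938, 0.0838, 0.0981]
eef_rot: [-2.127, -2.294, 0.025]
wrist_force: [-5.4, -0.5, 1.9]
finger_gap: 0.0004
```

```bash
python3 -c "
from h import *
lev(); im,d=get_image('scene'); save('s23',im,4,(220,150,350,250)); lev()"
```

```text
tcp jig [103.09330141  61.78183365] r 196.9 lever deg -88.9 F [-5.43343213 -0.45178     1.87626444] gap 0.00036268784524875314 t 34.9
tcp jig [103.06251277  61.78237584] r 196.9 lever deg -88.9 F [-6.33475983 -0.71283472  1.97420421] gap 0.00027375747009433294 t 34.95
```

View pics/s23.png

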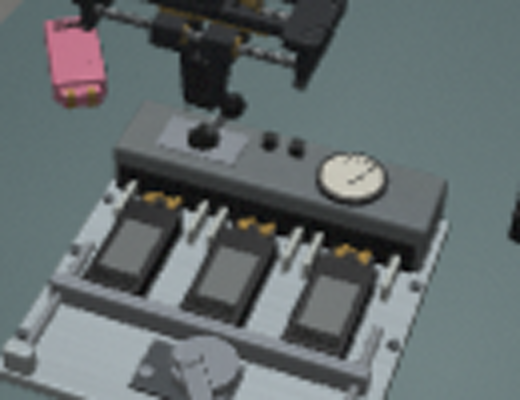

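move_arm --moves '[[[0,1,0],[-0.002,0.001,0],0],[[0,1,0],[-0.002,0.001,0],0],[[0,1,0],[-0.002,0.001,0],0],[[0,1,0],[-0.002,0.001,0],0],[[0,1,0],[-0.002,0.001,0],0],[[0,1,0],[-0.002,0.001,0],0]]'

```text
clock: 35.7
tcp_pos: [0.494, 0.0839, 0.0981]
eef_rot: [-2.122, -2.29, 0.023]
wrist_force: [-9.0, -0.9, 3.2]
finger_gap: 0.0001
```

```bash
python3 -c "
from h import *
lev(); plan(.4948,.084,.098,JY)"
```

```text
tcp jig [103.14345093  61.64885559] r 197.0 lever deg -88.9 F [-9.03113538 -0.9374944   3.20426777] gap 5.728190476324334e-05 t 35.7
t 35.70 tcp [0.494  0.0839 0.0981] yaw 1.647 j [-0.07  0.46  1.63  0.    1.08 -0.15] gap 0.0001 F [-9.  -0.9  3.2]
shift(cur axes) mm [0.1 0.8 0.1] dist 1  full turn rotvec [-0.025 -0.004  0.003]  tz 0.003
```

move_arm --moves '[[[0,1,0],[-0.002,0,0],0],[[0,1,0],[-0.002,0,0],0],[[0,1,0],[-0.002,0,0],0],[[0,1,0],[-0.002,0,0],0],[[0,1,0],[-0.002,0,0],0],[[0,1,0],[-0.002,0,0],0],[[0,1,0],[-0.002,0,0],0],[[0,1,0],[-0.002,0,0],0],[[0,1,0],[-0.002,0,0],0],[[0,1,0],[-0.002,0,0],0],[[0,1,0],[-0.002,0,0],0],[[0,1,0],[-0.002,0,0],0]]'

```text
clock: 37.2
tcp_pos: [0.4939, 0.0838, 0.0983]
eef_rot: [-2.116, -2.288, 0.034]
wrist_force: [-9.0, -2.3, 3.9]
finger_gap: 0.0006
```

```bash
python3 -c "
from h import *
lev(); plan(.4948,.084,.098,JY)"
```

```text
tcp jig [103.08962707  61.66774121] r 196.9 lever deg -88.9 F [-8.99825297 -2.349215    3.88740465] gap 0.00063172660221563 t 37.2
t 37.20 tcp [0.4939 0.0838 0.0983] yaw 1.649 j [-0.07  0.46  1.62 -0.    1.09 -0.14] gap 0.0006 F [-9.  -2.3  3.9]
shift(cur axes) mm [0.1 0.9 0.2] dist 1  full turn rotvec [-0.033 -0.003  0.005]  tz 0.005
```

move_arm --moves '[[[0,1,0],[-0.003,0,0],0],[[0,1,0],[-0.003,0,0],0],[[0,1,0],[-0.003,0,0],0],[[0,1,0],[-0.003,0,0],0],[[0,1,0],[-0.003,0,0],0],[[0,1,0],[-0.003,0,0],0],[[0,1,0],[-0.003,0,0],0],[[0,1,0],[-0.003,0,0],0],[[0,1,0],[-0.003,0,0],0],[[0,1,0],[-0.003,0,0],0],[[0,1,0],[-0.003,0,0],0],[[0,1,0],[-0.003,0,0],0]]'

```text
clock: 38.7
tcp_pos: [0.494, 0.0838, 0.0982]
eef_rot: [-2.117, -2.293, 0.031]
wrist_force: [-9.0, -1.4, 4.4]
finger_gap: 0.0007
```

move_arm --moves '[[[0,1,0],[-0.003,0,0],0],[[0,1,0],[-0.003,0,0],0],[[0,1,0],[-0.003,0,0],0],[[0,1,0],[-0.003,0,0],0],[[0,1,0],[-0.003,0,0],0],[[0,1,0],[-0.003,0,0],0],[[0,1,0],[-0.003,0,0],0],[[0,1,0],[-0.003,0,0],0],[[0,1,0],[-0.003,0,0],0],[[0,1,0],[-0.003,0,0],0],[[0,1,0],[-0.003,0,0],0],[[0,1,0],[-0.003,0,0],0]]'

```text
clock: 40.2
tcp_pos: [0.494, 0.0837, 0.0981]
eef_rot: [-2.117, -2.298, 0.028]
wrist_force: [-8.3, -1.5, 3.7]
finger_gap: 0.0002
```

```bash
python3 -c "
from h import *
lev(); im,d=get_image('scene'); save('s24',im,4,(220,150,350,250)); plan(.4948,.084,.098,JY)"
```

```text
tcp jig [103.01246048  61.64972183] r 196.8 lever deg -88.9 F [-8.2925067  -1.46038248  3.66450234] gap 0.00024106960055497593 t 40.2
t 40.25 tcp [0.494  0.0837 0.0981] yaw 1.653 j [-0.07  0.46  1.63 -0.    1.08 -0.15] gap 0.0006 F [-8.4 -1.5  3.5]
shift(cur axes) mm [0.2 0.9 0.1] dist 1  full turn rotvec [-0.024  0.     0.009]  tz 0.009
```

View pics/s24.png

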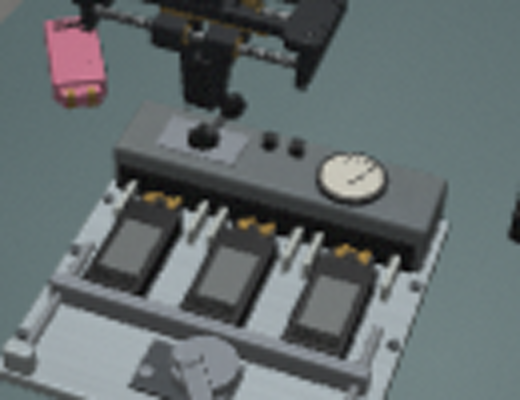

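move_arm --moves '[[[0,1,0],[-0.003,0,0],0],[[0,1,0],[-0.003,0,0],0],[[0,1,0],[-0.003,0,0],0],[[0,1,0],[-0.003,0,0],0],[[0,1,0],[-0.003,0,0],0],[[0,-12,0],[0,0,0],0],[[0,-20,0],[0,0,0],0],[[0,-20,0],[0,0,0],0],[[0,-10,-30],[0,0,0],0],[[0,0,-45],[0,0,0],0],[[0,0,-30],[0,0,0],20],[[0,0,0],[0,0,0],40]]'

```text
clock: 41.75
tcp_pos: [0.4337, 0.0785, 0.2088]
eef_rot: [-2.125, -2.307, 0.013]
wrist_force: [0.9, -0.5, -0.4]
finger_gap: 0.0184
```

Run:
```python
from h import *
im,d=get_image('scene'); save('s25',im,4,(220,150,350,250)); t=(.626,-.155); rows(*t,.15,JY)
```

```text
t 41.80 tcp [0.4331 0.0785 0.2076] yaw 1.653 j [-0.09  0.22  1.63 -0.    1.3  -0.17] gap 0.0225 F [ 0.2 -0.7 -0. ]
shift(cur axes) mm [-248.5  173.8   55.8] dist 308  full turn rotvec [-0.012  0.001  0.009]  tz 0.009
0 [-41, 29, 10] 0.001
1 [-41, 29, 10] 0.001
2 [-41, 29, 10] 0.001
3 [-41, 29, 10] 0.001
4 [-41, 29, 10] 0.001
5 [-41, 29, 10] 0.001
final q6 -0.32
```

View pics/s25.png

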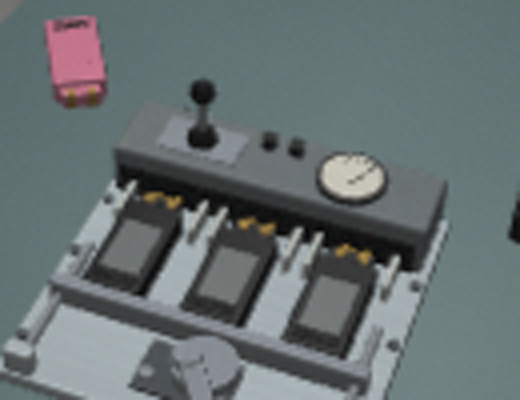

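move_arm --moves '[[[-41,29,0],[-0.012,0,0.009],40],[[-42,29,5],[0,0,0],40],[[-42,29,10],[0,0,0],40],[[-42,29,10],[0,0,0],40],[[-42,29,10],[0,0,0],40],[[-40,29,10],[0,0,0],40],[[0,0,0],[0,0,0],40]]'

```text
clock: 42.68
tcp_pos: [0.628, -0.1633, 0.1477]
eef_rot: [-2.131, -2.295, 0.006]
wrist_force: [-0.2, 0.5, 0.4]
finger_gap: 0.0398
```

Run:
```python
from h import *
im,d,c=packw("w26"); t=j2w(-150.8,-53); print(t); rows(*t,.051,JY)
```

```text
[ 0.62690199 -0.1610134 ]
t 42.73 tcp [ 0.6273 -0.1619  0.1484] yaw 1.646 j [-0.43  0.63  1.13 -0.    1.39 -0.51] gap 0.0401 F [ 0.2 -0.5 -0.9]
shift(cur axes) mm [ 0.4  0.6 97.4] dist 97  full turn rotvec [-0.01  -0.005  0.002]  tz 0.002
0 [0, 0, 49] 0.001
1 [0, 0, 49] 0.001
final q6 -0.32
```

View pics/w26.png

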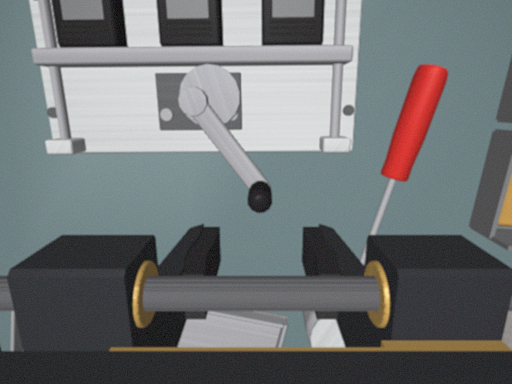

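Run:
```python
from h import *
c=K("wrist"); w=ray(c,[(260,201)],.081)[0]; plan(*w[:2],.051,JY); print(w)
```

```text
t 42.73 tcp [ 0.6273 -0.1619  0.1484] yaw 1.646 j [-0.43  0.63  1.13 -0.    1.39 -0.51] gap 0.0401 F [ 0.2 -0.5 -0.9]
shift(cur axes) mm [ 2.  -0.4 97.4] dist 97  full turn rotvec [-0.01  -0.005  0.002]  tz 0.002
[ 0.62576248 -0.15950834  0.081     ]
```

move_arm --moves '[[[1,0,40],[-0.01,-0.005,0],40],[[0,0,30],[0,0,0],40],[[0,0,15],[0,0,0],40],[[0,0,5],[0,0,0],40],[[0,0,0],[0,0,0],40]]'

```text
clock: 43.35
tcp_pos: [0.6253, -0.1567, 0.0564]
eef_rot: [2.132, 2.306, 0.002]
wrist_force: [0.6, 0.7, -0.1]
finger_gap: 0.0403
```

Run:
```python
from h import *
t=j2w(-150.8,-53); print(t); rows(*t,.051,JY)
```

```text
[ 0.62690199 -0.1610134 ]
t 43.35 tcp [ 0.6253 -0.1567  0.0564] yaw 1.649 j [-0.43  0.71  1.26  0.    1.17 -0.51] gap 0.0403 F [ 0.6  0.7 -0.1]
shift(cur axes) mm [-4.4  1.2  5.4] dist 7  full turn rotvec [ 0.002 -0.     0.005]  tz 0.005
0 [-4, 1, 5] 0.005
final q6 -0.33
```

move_arm --moves '[[[-3.5,1,4],[0,0,0],40],[[0,0,1],[0,0,0],12],[[0,0,0],[0,0,0],12],[[0,0,0],[0,0,0],12],[[0,0,0],[0,0,0],12],[[-9.3,-16,0],[0,0,0],12],[[-5.6,-17.6,0],[0,0,0],12],[[-2,-18,0],[0,0,0],12]]'

```text
clock: 44.35
tcp_pos: [0.583, -0.1852, 0.0536]
eef_rot: [2.118, 2.289, 0.014]
wrist_force: [10.2, -6.0, -8.6]
finger_gap: 0.0177
```

```bash
python3 -c "
from h import *
lev((-82.5,-2.5)); plan(.6,-.2,.052,JY)"
```

```text
tcp jig [-171.72672788   -7.48654523] r 89.4 lever deg 75.2 F [10.18328972 -5.95988984 -8.5721454 ] gap 0.017737555249261218 t 44.35
t 44.35 tcp [ 0.583  -0.1852  0.0536] yaw 1.648 j [-0.5   0.66  1.38  0.    1.07 -0.58] gap 0.0177 F [10.2 -6.  -8.6]
shift(cur axes) mm [-16.   15.7   2.1] dist 23  full turn rotvec [0.022 0.011 0.004]  tz 0.004
```

move_arm --moves '[[[3,-18.5,0],[0.01,0.005,0],12],[[6.5,-17.8,0],[0.01,0.005,0],12],[[10,-16.2,0],[0,0,0],12],[[0,0,0],[0,0,0],12]]'

```text
clock: 44.85
tcp_pos: [0.5338, -0.1756, 0.0537]
eef_rot: [2.125, 2.285, 0.008]
wrist_force: [-2.1, 4.1, -3.5]
finger_gap: 0.0172
```

```bash
python3 -c "
from h import *
lev((-82.5,-2.5)); plan(.6,-.2,.052,JY)"
```

```text
tcp jig [-158.52425384   40.9399312 ] r 87.6 lever deg 42.3 F [-2.06255764  4.09510137 -3.49848327] gap 0.017175830244982662 t 44.85
t 44.85 tcp [ 0.5338 -0.1756  0.0537] yaw 1.643 j [-0.53  0.59  1.53 -0.    0.99 -0.6 ] gap 0.0172 F [-2.1  4.1 -3.5]
shift(cur axes) mm [-29.1  64.2   3.3] dist 71  full turn rotvec [ 0.018  0.013 -0.001]  tz -0.001
```

move_arm --moves '[[[11.5,-15,0],[0.01,0.005,0],12],[[14.5,-12.3,0],[0,0,0],12],[[15,-8.5,0],[0,0,0],12],[[0,0,0],[0,0,0],12]]'

```text
clock: 45.35
tcp_pos: [0.4992, -0.1419, 0.0538]
eef_rot: [2.124, 2.28, 0.002]
wrist_force: [-2.7, 3.4, -1.9]
finger_gap: 0.0174
```

```bash
python3 -c "
from h import *
lev((-82.5,-2.5)); plan(.6,-.2,.052,JY)"
```

```text
tcp jig [-122.34934192   72.99760638] r 85.4 lever deg 9.8 F [-2.696706    3.37665087 -1.88638469] gap 0.017420891295362385 t 45.35
t 45.35 tcp [ 0.4992 -0.1419  0.0538] yaw 1.641 j [-0.5   0.54  1.66 -0.01  0.92 -0.57] gap 0.0174 F [-2.7  3.4 -1.9]
shift(cur axes) mm [-65.1  96.4   4.7] dist 116  full turn rotvec [ 0.018  0.018 -0.003]  tz -0.003
```

move_arm --moves '[[[7,-2.8,0],[0.01,0.01,0],12],[[7,-2.5,0],[0,0,0],12],[[4,-1,0],[0,0,0],12]]'

```text
clock: 45.72
tcp_pos: [0.4927, -0.1287, 0.0538]
eef_rot: [2.13, 2.287, -0.007]
wrist_force: [-4.6, -8.7, -2.2]
finger_gap: 0.017
```

```bash
python3 -c "
from h import *
lev((-82.5,-2.5)); plan(.6,-.2,.052,JY)"
```

```text
tcp jig [-108.79624078   78.44301974] r 85.1 lever deg -0.0 F [-4.5706052  -8.65963135 -2.18794889] gap 0.017015733372628288 t 45.725
t 45.73 tcp [ 0.4927 -0.1287  0.0538] yaw 1.641 j [-0.48  0.53  1.68 -0.01  0.92 -0.55] gap 0.0170 F [-4.6 -8.7 -2.2]
shift(cur axes) mm [-78.6 101.9   3.8] dist 129  full turn rotvec [ 0.008  0.015 -0.003]  tz -0.003
```

move_arm --moves '[[[4,-1.2,0],[0,0,0],12],[[4,-1.2,0],[0,0,0],12]]'

```text
clock: 45.98
tcp_pos: [0.4918, -0.1257, 0.054]
eef_rot: [2.124, 2.281, -0.013]
wrist_force: [-0.7, -24.5, -9.1]
finger_gap: 0.0173
```

```bash
python3 -c "
from h import *
lev((-82.5,-2.5)); plan(.6,-.2,.052,JY)"
```

```text
tcp jig [-105.66344103   79.20015204] r 84.9 lever deg -2.2 F [ -0.67216228 -24.52869034  -9.08915632] gap 0.017342710220802398 t 45.975
t 45.98 tcp [ 0.4918 -0.1257  0.054 ] yaw 1.642 j [-0.48  0.52  1.68 -0.02  0.91 -0.54] gap 0.0173 F [ -0.7 -24.5  -9.1]
shift(cur axes) mm [-81.8 102.6   5. ] dist 131  full turn rotvec [ 0.01   0.024 -0.002]  tz -0.002
```

move_arm --moves '[[[-2,0,0],[0,0,0],40],[[0,0,0],[0,0,0],40],[[0,0,-40],[0,0,0],40],[[0,0,-40],[0.01,0.024,0],40],[[40,0,-20],[0,0,0],60],[[40,20,0],[0,0,0],60],[[20,40,0],[0,0,0],60],[[0,20,0],[0,0,0],60],[[0,0,0],[0,0,0],60]]'

```text
clock: 47.1
tcp_pos: [0.5682, -0.016, 0.1597]
eef_rot: [2.139, 2.299, 0.011]
wrist_force: [-0.4, -0.3, -0.2]
finger_gap: 0.0599
```

Run:
```python
from h import *
im,d,c=packw("w27"); save("w27",im,1.5); print(w2j(sense()["tcp_pos"])*1000); plan(*j2w(0,0),.15,JY)
```

```text
[[-1.90459106 -4.37247214]]
t 47.15 tcp [ 0.5675 -0.0161  0.1597] yaw 1.643 j [-0.24  0.48  1.38  0.01  1.28 -0.31] gap 0.0598 F [-0.7 -0.2 -0.5]
shift(cur axes) mm [ 1.9 -4.4  9.7] dist 11  full turn rotvec [ 0.005 -0.004 -0.001]  tz -0.001
```

View pics/w27.png

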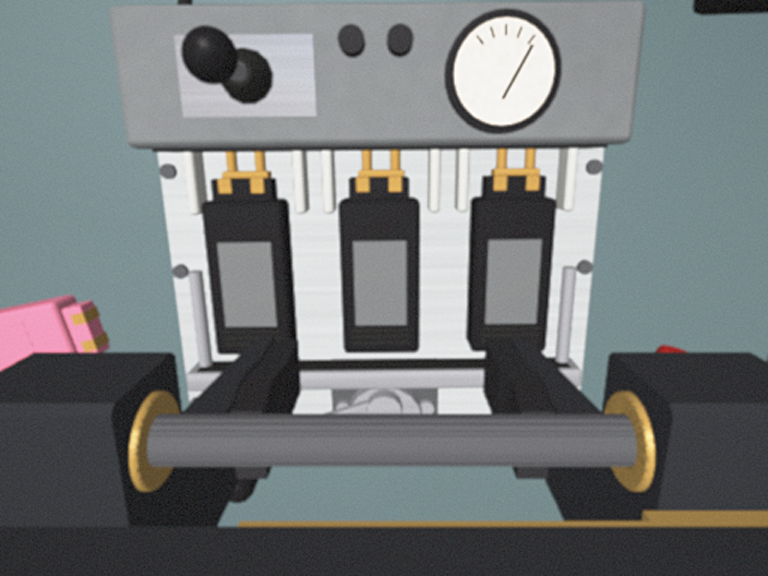

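Run:
```python
from h import *
rows(*j2w(1,0.5),.019,JY)
```

```text
t 47.15 tcp [ 0.5675 -0.0161  0.1597] yaw 1.643 j [-0.24  0.48  1.38  0.01  1.28 -0.31] gap 0.0598 F [-0.7 -0.2 -0.5]
shift(cur axes) mm [  2.4  -5.6 140.7] dist 141  full turn rotvec [ 0.005 -0.004 -0.001]  tz -0.001
0 [1, -2, 47] -0.0
1 [1, -2, 47] -0.0
2 [1, -2, 47] -0.0
final q6 -0.10
```

move_arm --moves '[[[2,-5,40],[0.005,-0.004,0],62],[[0,-1,40],[0,0,0],62],[[0,-1,25],[0,0,0],62],[[0,0,0],[0,0,0],62]]'

```text
clock: 47.65
tcp_pos: [0.5576, -0.0154, 0.0534]
eef_rot: [2.142, 2.298, 0.001]
wrist_force: [-0.1, 0.2, 0.3]
finger_gap: 0.0624
```

Run:
```python
from h import *
rows(*j2w(1,0.5),.019,JY)
```

```text
t 47.65 tcp [ 0.5576 -0.0154  0.0534] yaw 1.641 j [-0.24  0.59  1.53  0.    1.02 -0.31] gap 0.0624 F [-0.1  0.2  0.3]
shift(cur axes) mm [ 1.5  4.9 34.4] dist 35  full turn rotvec [ 0.001  0.    -0.003]  tz -0.003
0 [2, 5, 34] -0.003
final q6 -0.10
```

move_arm --moves '[[[1.5,4.5,8],[0,0,0],62],[[0,0,15],[0,0,0],62],[[0,0,8],[0,0,0],62],[[0,0,3],[0,0,0],62],[[0,0,0],[0,0,0],44],[[0,0,0],[0,0,0],44],[[0,0,0],[0,0,0],44]]' --force 25

```text
clock: 48.52
tcp_pos: [0.5632, -0.014, 0.0202]
eef_rot: [2.14, 2.294, 0.004]
wrist_force: [-0.6, 0.4, -2.3]
finger_gap: 0.0463
```

Run:
```python
from h import *
plan(*j2w(1,0.5),.019,JY)
```

```text
t 48.52 tcp [ 0.5632 -0.014   0.0202] yaw 1.640 j [-0.24  0.65  1.54  0.    0.94 -0.3 ] gap 0.0463 F [-0.6  0.4 -2.3]
shift(cur axes) mm [ 0.5 -0.8  1.2] dist 2  full turn rotvec [ 0.005  0.001 -0.004]  tz -0.004
```

move_arm --moves '[[[-3,0,-20],[0,0,0],44],[[0,0,-50],[0,0,0],44],[[0,0,-55],[0,0,0],44]]'

```text
clock: 48.9
tcp_pos: [0.561, -0.0167, 0.1446]
eef_rot: [-2.14, -2.294, 0.003]
wrist_force: [0.8, 0.2, -1.9]
finger_gap: 0.0456
```

Run:
```python
from h import *
rows(.52,-.363,.14,np.radians(82.7))
```

```text
t 48.90 tcp [ 0.561  -0.0167  0.1446] yaw 1.640 j [-0.24  0.49  1.41  0.    1.25 -0.31] gap 0.0456 F [ 0.8  0.2 -1.9]
shift(cur axes) mm [-342.7  -64.8    4.3] dist 349  full turn rotvec [-0.004 -0.001  0.197]  tz 0.197
0 [-49, -9, 1] 0.028
1 [-49, -8, 1] 0.028
2 [-49, -6, 1] 0.028
3 [-50, -5, 1] 0.028
4 [-50, -4, 1] 0.028
5 [-50, -2, 1] 0.028
6 [-50, -1, 1] 0.028
final q6 -0.48
```

move_arm --moves '[[[-49,-9,0],[0,0,0.028],44],[[-49,-8,0],[0,0,0.028],44],[[-49,-6,0],[0,0,0.028],44],[[-50,-5,0],[0,0,0.028],44],[[-50,-4,0],[0,0,0.028],44],[[-50,-2,0],[0,0,0.028],44],[[-46,-1,0],[0,0,0.028],44],[[0,0,0],[0,0,0],44]]'

```text
clock: 49.9
tcp_pos: [0.5202, -0.3699, 0.1496]
eef_rot: [2.359, 2.069, 0.005]
wrist_force: [-0.3, 0.1, -1.2]
finger_gap: 0.0461
```

Run:
```python
from h import *
rows(.52,-.365,.06,np.radians(82.7)); im,d,c=packw("w28"); save("w28",im,1.5)
im,d=get_image("scene"); save("s28",im,1.5)
```

```text
t 49.90 tcp [ 0.5202 -0.3699  0.1496] yaw 1.440 j [-0.8   0.6   1.18  0.    1.36 -0.67] gap 0.0461 F [-0.3  0.1 -1.2]
shift(cur axes) mm [ 4.9 -1.3 89.6] dist 90  full turn rotvec [ 0.005  0.001 -0.003]  tz -0.003
0 [2, 0, 45] -0.002
1 [2, 0, 45] -0.002
final q6 -0.49
```

View pics/w28.png

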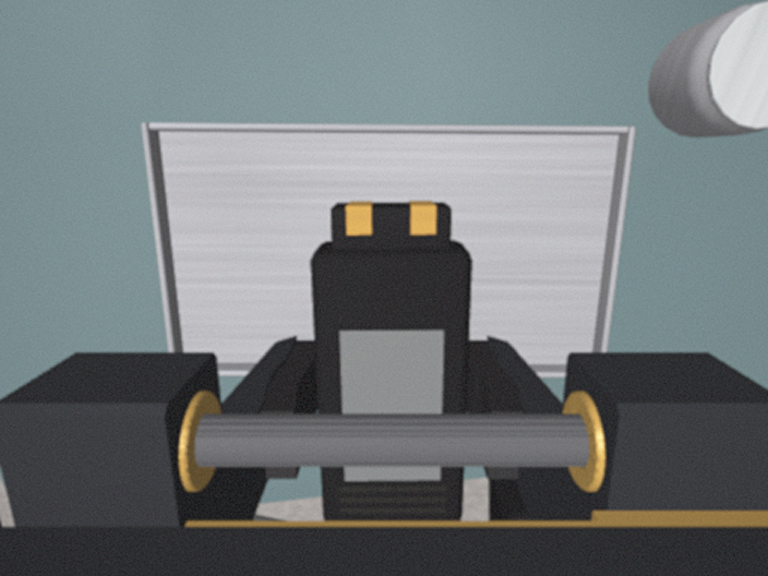

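View pics/s28.png

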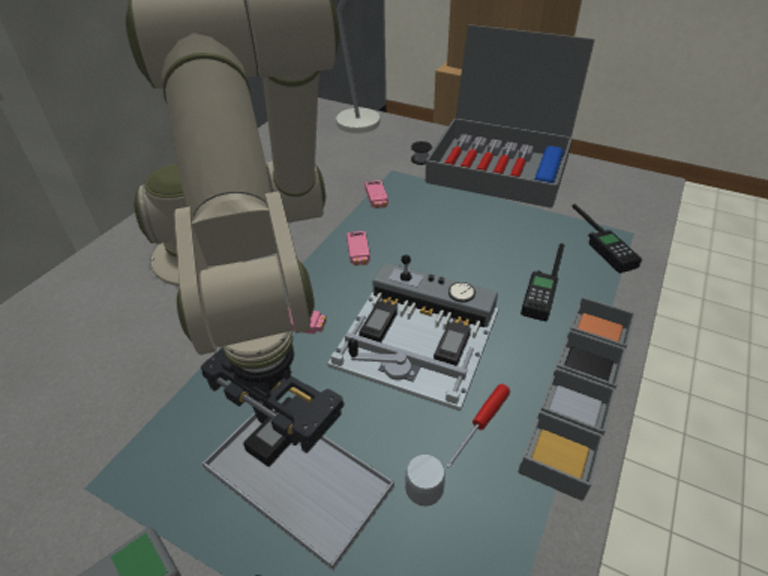

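Run:
```python
from h import *
held((261,136),(261,162),.0082)
c=K("wrist"); P=ray(c,np.array([(147,125),(633,130),(611,375),(170,372)])/1.5,.018)[:,:2]; print(P,P.mean(0),np.linalg.norm(P[1]-P[0]),np.linalg.norm(P[2]-P[1]),np.degrees(np.arctan2(*(P[1]-P[0])[::-1])))
```

```text
tool xy of feature mm [53.5 -0.1 -9.8]  -> pack centre tool x 1.5
tool xy of feature mm [ 43.4  -0.1 -13.8]  -> pack centre tool x 3.4
[[ 0.40084986 -0.26835173]
 [ 0.66193681 -0.3044998 ]
 [ 0.6482617  -0.44903471]
 [ 0.37784872 -0.41160679]] [ 0.52222427 -0.35837325] 0.26357747012602345 0.14518040177773542 -7.882615727710747
```

move_arm --moves '[[[5,-1,40],[0.005,0.001,0],44],[[0,0,45],[0,0,0],44],[[0,0,25],[0,0,0],44],[[0,0,15],[0,0,0],44],[[0,0,0],[0,0,0],44]]'

```text
clock: 50.62
tcp_pos: [0.5233, -0.3553, 0.0236]
eef_rot: [2.35, 2.085, 0.003]
wrist_force: [-0.3, 0.3, -1.8]
finger_gap: 0.0456
```

Run:
```python
from h import *
rows(.521,-.363,.0125,np.radians(82.4))
```

```text
t 50.62 tcp [ 0.5233 -0.3553  0.0236] yaw 1.451 j [-0.78  0.73  1.32  0.    1.08 -0.67] gap 0.0456 F [-0.3  0.3 -1.8]
shift(cur axes) mm [-7.9 -1.3 11.1] dist 14  full turn rotvec [ 0.002 -0.001  0.013]  tz 0.013
0 [-8, -1, 11] 0.013
final q6 -0.48
```

move_arm --moves '[[[-7.5,-1,2],[0,0,0.013],44],[[0,0,6],[0,0,0],44],[[0,0,3],[0,0,0],44],[[0,0,1],[0,0,0],44],[[0,0,0],[0,0,0],60],[[0,0,0],[0,0,0],60],[[0,0,-15],[0,0,0],60],[[0,0,-50],[0,0,0],60],[[0,0,-55],[0,0,0],60]]'

```text
clock: 51.75
tcp_pos: [0.521, -0.3629, 0.1363]
eef_rot: [2.364, 2.068, 0.003]
wrist_force: [-0.0, -0.4, -0.2]
finger_gap: 0.0599
```

Run:
```python
from h import *
im,d,c=packw("w29"); rows(*j2w(1,-75.5),.14,JY)
```

```text
t 51.80 tcp [ 0.523  -0.3647  0.1447] yaw 1.438 j [-0.8   0.6   1.19  0.    1.33 -0.66] gap 0.0603 F [ 1.6 -1.2  6. ]
shift(cur axes) mm [368.9  66.9   3. ] dist 375  full turn rotvec [ 0.011  0.008 -0.206]  tz -0.206
0 [53, 10, 1] -0.029
1 [52, 11, 1] -0.029
2 [52, 13, 1] -0.029
3 [52, 14, 1] -0.029
4 [51, 16, 1] -0.029
5 [51, 17, 1] -0.029
6 [50, 19, 1] -0.029
final q6 -0.09
```

View pics/w29.png

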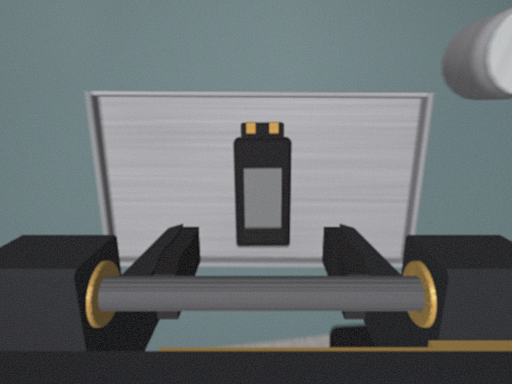

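Mid slot done: pack centred and square in the tray. Next, the bay 2 pack.

move_arm --moves '[[[53,10,0],[0.005,0,-0.029],62],[[52,11,0],[0,0,-0.029],62],[[52,13,0],[0,0,-0.029],62],[[52,14,0],[0,0,-0.029],62],[[51,16,0],[0,0,-0.029],62],[[51,17,0],[0,0,-0.029],62],[[44,18,0],[0,0,-0.029],62],[[0,0,0],[0,0,0],62]]'

```text
clock: 52.8
tcp_pos: [0.6432, -0.0045, 0.1535]
eef_rot: [2.118, 2.283, 0.005]
wrist_force: [-0.3, -1.6, -0.3]
finger_gap: 0.062
```

Run:
```python
from h import *
rows(*j2w(1,-75.5),.05,JY); im,d,c=packw("w30")
```

```text
t 52.80 tcp [ 0.6432 -0.0045  0.1535] yaw 1.645 j [-0.19  0.6   1.17 -0.01  1.35 -0.26] gap 0.0620 F [-0.3 -1.6 -0.3]
shift(cur axes) mm [ -1.2  -7.4 103.4] dist 104  full turn rotvec [0.021 0.018 0.002]  tz 0.001
0 [-2, -3, 52] 0.001
1 [-2, -3, 52] 0.001
final q6 -0.08
```

View pics/w30.png

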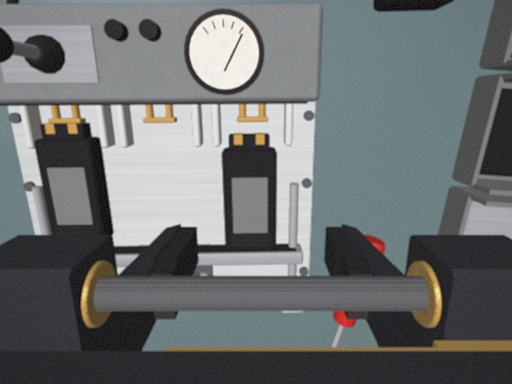

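Run:
```python
from h import *
c=K("wrist"); n=ray(c,[(249.5,136)],.030)[0]; l=ray(c,[(249,178)],.034)[0]; l2=ray(c,[(251,233)],.034)[0]; h=ray(c,[(216,145),(196,145),(290,145)],.030)
j=w2j([n,l,l2])*1000; print(j,w2j(h)*1000); u=(j[0]-j[2]); print(np.degrees(np.arctan2(u[1],u[0])))
```

```text
[[ 41.11316039 -73.44910885]
 [  6.75968347 -72.72988198]
 [-42.89815643 -73.94960725]] [[  33.85093277  -45.84568848]
 [  33.9096623   -29.46680904]
 [  33.63233861 -106.80868396]]
0.34133623688566733
```

Run:
```python
from h import *
rows(*j2w(-6,-74.5),.05,JY)
```

```text
t 52.85 tcp [ 0.643  -0.0062  0.1535] yaw 1.644 j [-0.19  0.6   1.17 -0.01  1.35 -0.26] gap 0.0625 F [-0.3 -1.6  0.3]
shift(cur axes) mm [ -6.6  -8.  103.5] dist 104  full turn rotvec [ 0.021  0.018 -0.   ]  tz -0.000
0 [-4, -3, 52] -0.0
1 [-4, -3, 52] -0.0
final q6 -0.09
```

move_arm --moves '[[[-9,-7,35],[0.021,0.018,0],62],[[0,0,40],[0,0,0],62],[[0,0,20],[0,0,0],62],[[0,0,0],[0,0,0],62]]'

```text
clock: 53.35
tcp_pos: [0.6371, -0.0222, 0.0593]
eef_rot: [2.143, 2.292, 0.001]
wrist_force: [-0.7, -0.4, 0.4]
finger_gap: 0.062
```

Run:
```python
from h import *
rows(*j2w(-6,-74.5),.02,JY)
```

```text
t 53.35 tcp [ 0.6371 -0.0222  0.0593] yaw 1.638 j [-0.22  0.7   1.28 -0.    1.16 -0.29] gap 0.0620 F [-0.7 -0.4  0.4]
shift(cur axes) mm [ 7.3  1.  39.3] dist 40  full turn rotvec [ 0.003  0.002 -0.006]  tz -0.006
0 [7, 1, 39] -0.006
final q6 -0.10
```

move_arm --moves '[[[6,1,15],[0,0,0],62],[[0,-1,15],[0,0,0],62],[[0,-1,8],[0,0,0],62],[[0,0,2],[0,0,0],62],[[0,0,0],[0,0,0],44],[[0,0,0],[0,0,0],44],[[0,0,0],[0,0,0],44]]'

```text
clock: 54.22
tcp_pos: [0.637, -0.0173, 0.0198]
eef_rot: [2.142, 2.287, 0.005]
wrist_force: [-0.1, 0.1, -1.1]
finger_gap: 0.0457
```

Run:
```python
from h import *
rows(*j2w(-6,-74.5),.02,JY)
```

```text
t 54.23 tcp [ 0.637  -0.0173  0.0198] yaw 1.636 j [-0.21  0.74  1.32 -0.    1.07 -0.28] gap 0.0457 F [-0.1  0.1 -1.1]
shift(cur axes) mm [ 2.3  0.9 -0.2] dist 2  full turn rotvec [ 0.008  0.004 -0.008]  tz -0.008
0 [2, 1, 0] -0.008
final q6 -0.10
```

move_arm --moves '[[[2,0,-20],[0,0,0],44],[[0,0,-50],[0,0,0],44],[[0,0,-55],[0,0,0],44],[[0,0,0],[0,0,0],44]]'

```text
clock: 54.72
tcp_pos: [0.6356, -0.0149, 0.1482]
eef_rot: [2.143, 2.288, 0.004]
wrist_force: [0.3, -0.3, -1.5]
finger_gap: 0.0459
```

Run:
```python
from h import *
rows(.595,-.372,.14,np.radians(82.4)); im,d,c=packw("w31")
```

```text
t 54.73 tcp [ 0.6356 -0.0149  0.1482] yaw 1.636 j [-0.21  0.6   1.19 -0.    1.35 -0.27] gap 0.0459 F [ 0.3 -0.3 -1.5]
shift(cur axes) mm [-353.6  -64.     9. ] dist 359  full turn rotvec [0.007 0.003 0.198]  tz 0.198
0 [-51, -9, 1] 0.028
1 [-51, -8, 1] 0.028
2 [-51, -6, 1] 0.028
3 [-51, -5, 1] 0.028
4 [-51, -3, 1] 0.028
5 [-51, -2, 1] 0.028
6 [-51, 0, 1] 0.028
final q6 -0.43
```

View pics/w31.png

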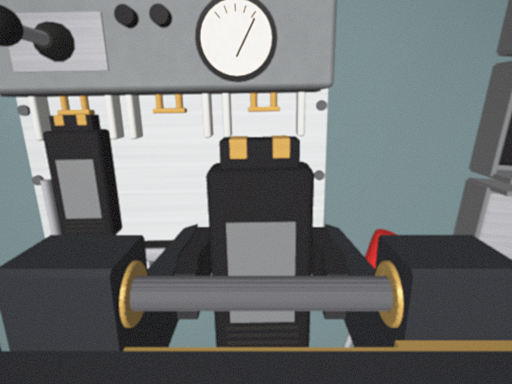

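move_arm --moves '[[[-51,-9,0],[0.004,0,0.028],44],[[-51,-8,0],[0,0,0.028],44],[[-51,-6,0],[0,0,0.028],44],[[-51,-5,0],[0,0,0.028],44],[[-51,-3,0],[0,0,0.028],44],[[-50,-2,0],[0,0,0.028],44],[[-45,0,0],[0,0,0.028],44],[[0,0,0],[0,0,0],44]]'

```text
clock: 55.78
tcp_pos: [0.5887, -0.3725, 0.1285]
eef_rot: [-2.348, -2.05, 0.015]
wrist_force: [-0.1, 0.5, -1.8]
finger_gap: 0.0459
```

Run:
```python
from h import *
rows(.5953,-.373,.05,np.radians(82.4))
```

```text
t 55.77 tcp [ 0.5887 -0.3725  0.1285] yaw 1.435 j [-0.73  0.73  0.97 -0.01  1.46 -0.59] gap 0.0459 F [-0.1  0.5 -1.8]
shift(cur axes) mm [-0.3  8.5 78.3] dist 79  full turn rotvec [-0.025 -0.008 -0.003]  tz -0.003
0 [0, 3, 39] -0.001
1 [0, 3, 39] -0.001
final q6 -0.43
```

move_arm --moves '[[[0,7,30],[-0.025,-0.008,0],44],[[0,0,35],[0,0,0],44],[[0,0,20],[0,0,0],44],[[0,0,10],[0,0,0],44],[[0,0,0],[0,0,0],44]]'

```text
clock: 56.4
tcp_pos: [0.594, -0.3669, 0.0245]
eef_rot: [-2.355, -2.064, -0.001]
wrist_force: [0.7, 0.0, -0.9]
finger_gap: 0.046
```

Run:
```python
from h import *
rows(.5953,-.373,.0125,np.radians(82.4))
```

```text
t 56.40 tcp [ 0.594  -0.3669  0.0245] yaw 1.439 j [-0.72  0.83  1.09  0.    1.23 -0.59] gap 0.0460 F [ 0.7  0.  -0.9]
shift(cur axes) mm [-6.   2.2 11.9] dist 14  full turn rotvec [-0.007 -0.007  0.001]  tz 0.001
0 [-6, 2, 12] 0.001
final q6 -0.43
```

move_arm --moves '[[[-5.5,2,4],[-0.007,-0.007,0],44],[[0,0,4],[0,0,0],44],[[0,0,3],[0,0,0],44],[[0,0,1.5],[0,0,0],44],[[0,0,0],[0,0,0],44]]'

```text
clock: 57.02
tcp_pos: [0.5962, -0.3733, 0.0134]
eef_rot: [2.359, 2.068, 0.001]
wrist_force: [-0.2, 0.3, -0.5]
finger_gap: 0.0457
```

Run:
```python
from h import *
rows(.5953,-.373,.0125,np.radians(82.4))
```

```text
t 57.02 tcp [ 0.5962 -0.3733  0.0134] yaw 1.439 j [-0.73  0.85  1.09 -0.    1.2  -0.6 ] gap 0.0457 F [-0.2  0.3 -0.5]
shift(cur axes) mm [ 0.2 -0.9  0.9] dist 1  full turn rotvec [0.003 0.002 0.001]  tz 0.001
0 [0, -1, 1] 0.001
final q6 -0.43
```

move_arm --moves '[[[0,0,0],[0,0,0],58],[[0,0,0],[0,0,0],58],[[0,0,-15],[0,0,0],58],[[0,0,-50],[0,0,0],60],[[0,0,-55],[0,0,0],60],[[0,0,0],[0,0,0],60]]'

```text
clock: 57.78
tcp_pos: [0.5963, -0.3734, 0.1416]
eef_rot: [2.356, 2.065, 0.001]
wrist_force: [-0.7, -0.2, -0.7]
finger_gap: 0.0602
```

Run:
```python
from h import *
im,d,c=packw("w32"); rows(*j2w(1,75.5),.14,JY)
im,d=get_image("scene"); save("s32",im,1.5)
```

```text
t 57.83 tcp [ 0.5956 -0.3728  0.1387] yaw 1.439 j [-0.73  0.72  0.97 -0.    1.45 -0.6 ] gap 0.0601 F [-1.   0.8  0.7]
shift(cur axes) mm [ 336.6 -153.4   -2.5] dist 370  full turn rotvec [ 0.003  0.003 -0.205]  tz -0.205
0 [48, -22, 0] -0.029
1 [49, -20, 0] -0.029
2 [49, -19, 0] -0.029
3 [50, -18, 0] -0.029
4 [50, -16, 0] -0.029
5 [51, -15, 0] -0.029
6 [51, -13, 0] -0.029
final q6 -0.11
```

View pics/w32.png

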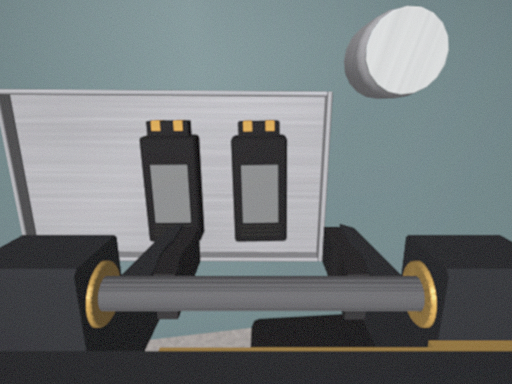

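View pics/s32.png

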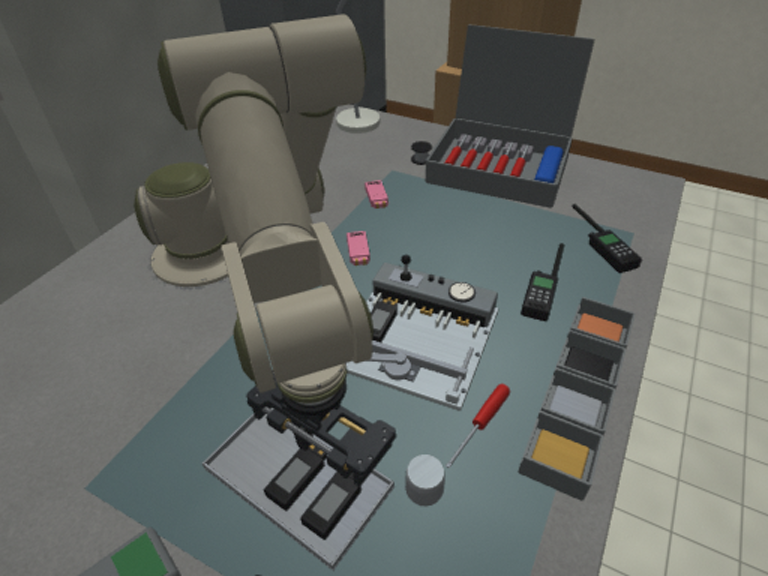

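move_arm --moves '[[[48,-22,-2],[0,0,-0.029],62],[[49,-20,0],[0,0,-0.029],62],[[49,-19,0],[0,0,-0.029],62],[[50,-18,0],[0,0,-0.029],62],[[50,-16,0],[0,0,-0.029],62],[[51,-15,0],[0,0,-0.029],62],[[44,-13,0],[0,0,-0.029],62],[[0,0,0],[0,0,0],62]]'

```text
clock: 58.88
tcp_pos: [0.4776, -0.0138, 0.13]
eef_rot: [-2.121, -2.29, 0.009]
wrist_force: [-0.2, -0.2, -0.0]
finger_gap: 0.0616
```

Run:
```python
from h import *
rows(*j2w(1,75.5),.05,JY); im,d,c=packw("w33")
```

```text
t 58.88 tcp [ 0.4776 -0.0138  0.13  ] yaw 1.647 j [-0.28  0.38  1.65  0.    1.13 -0.36] gap 0.0616 F [-0.2 -0.2 -0. ]
shift(cur axes) mm [-6.9 11.  79.8] dist 81  full turn rotvec [-0.018 -0.011  0.003]  tz 0.003
0 [-3, 5, 40] 0.002
1 [-3, 5, 40] 0.002
final q6 -0.11
```

View pics/w33.png

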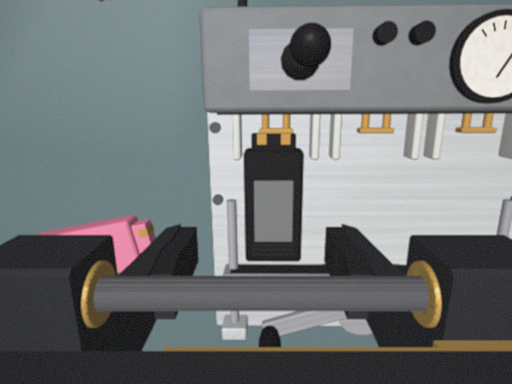

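move_arm --moves '[[[-5,11,20],[-0.018,-0.011,0],62],[[0,0,30],[0,0,0],62],[[0,0,20],[0,0,0],62],[[0,0,0],[0,0,0],62]]'

```text
clock: 59.42
tcp_pos: [0.4915, -0.0241, 0.0561]
eef_rot: [2.142, 2.296, -0.001]
wrist_force: [-0.7, -0.4, -0.0]
finger_gap: 0.0622
```

Run:
```python
from h import *
rows(*j2w(1,75.5),.02,JY)
```

```text
t 59.42 tcp [ 0.4915 -0.0241  0.0561] yaw 1.640 j [-0.29  0.51  1.71 -0.    0.92 -0.36] gap 0.0622 F [-0.7 -0.4 -0. ]
shift(cur axes) mm [ 5.4 -3.6 36.1] dist 37  full turn rotvec [ 0.     0.001 -0.004]  tz -0.004
0 [5, -4, 36] -0.004
final q6 -0.11
```

move_arm --moves '[[[4.5,-3.5,12],[0,0,0],62],[[0,-1,12],[0,0,0],62],[[0,-1,9],[0,0,0],62],[[0,0,3],[0,0,0],62],[[0,0,0],[0,0,0],44],[[0,0,0],[0,0,0],44],[[0,0,0],[0,0,0],44]]'

```text
clock: 60.3
tcp_pos: [0.4866, -0.0211, 0.019]
eef_rot: [2.142, 2.293, 0.001]
wrist_force: [-0.1, -0.8, -2.7]
finger_gap: 0.0458
```

Run:
```python
from h import *
rows(*j2w(1,75.5),.02,JY)
```

```text
t 60.30 tcp [ 0.4866 -0.0211  0.019 ] yaw 1.639 j [-0.29  0.56  1.76 -0.    0.81 -0.35] gap 0.0458 F [-0.1 -0.8 -2.7]
shift(cur axes) mm [ 2.   1.2 -1. ] dist 3  full turn rotvec [ 0.003  0.002 -0.005]  tz -0.005
0 [2, 1, -1] -0.005
final q6 -0.11
```

move_arm --moves '[[[-2,0,-20],[0,0,0],44],[[0,0,-50],[0,0,0],44],[[0,0,-55],[0,0,0],44],[[0,0,0],[0,0,0],44]]'

```text
clock: 60.8
tcp_pos: [0.4861, -0.0228, 0.1476]
eef_rot: [2.143, 2.294, -0.0]
wrist_force: [0.3, 0.1, -2.5]
finger_gap: 0.0459
```

Run:
```python
from h import *
rows(.4467,-.353,.14,np.radians(82.4)); im,d,c=packw("w34")
```

```text
t 60.80 tcp [ 0.4861 -0.0228  0.1476] yaw 1.639 j [-0.29  0.36  1.62 -0.    1.16 -0.36] gap 0.0459 F [ 0.3  0.1 -2.5]
shift(cur axes) mm [-326.8  -61.8    8.1] dist 333  full turn rotvec [0.002 0.002 0.201]  tz 0.201
0 [-47, -9, 1] 0.029
1 [-47, -7, 1] 0.029
2 [-47, -6, 1] 0.029
3 [-47, -5, 1] 0.029
4 [-47, -3, 1] 0.029
5 [-47, -2, 1] 0.029
6 [-48, -1, 1] 0.029
final q6 -0.54
```

View pics/w34.png

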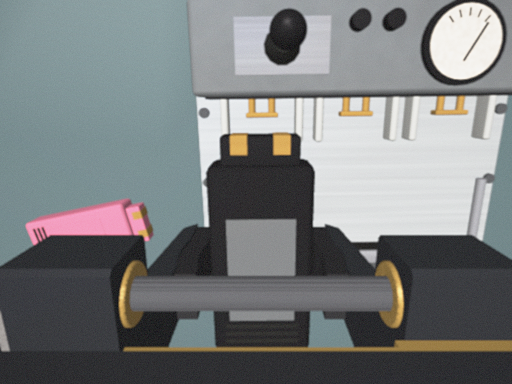

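move_arm --moves '[[[-47,-9,0],[0,0,0.029],44],[[-47,-7,0],[0,0,0.029],44],[[-47,-6,0],[0,0,0.029],44],[[-47,-5,0],[0,0,0.029],44],[[-47,-3,0],[0,0,0.029],44],[[-47,-2,0],[0,0,0.029],44],[[-42,-1,0],[0,0,0.029],44],[[0,0,0],[0,0,0],44]]'

```text
clock: 61.85
tcp_pos: [0.4394, -0.3525, 0.1292]
eef_rot: [-2.352, -2.044, 0.009]
wrist_force: [0.1, 0.2, -1.1]
finger_gap: 0.0458
```

Run:
```python
from h import *
rows(.4467,-.354,.04,np.radians(82.4)); im,d,c=packw("w35")
```

```text
t 61.85 tcp [ 0.4394 -0.3525  0.1292] yaw 1.431 j [-0.88  0.51  1.41 -0.01  1.24 -0.74] gap 0.0458 F [ 0.1  0.2 -1.1]
shift(cur axes) mm [-1.6  9.5 89. ] dist 90  full turn rotvec [-0.023 -0.013 -0.007]  tz -0.007
0 [0, 4, 45] -0.004
1 [0, 4, 45] -0.004
final q6 -0.54
```

View pics/w35.png

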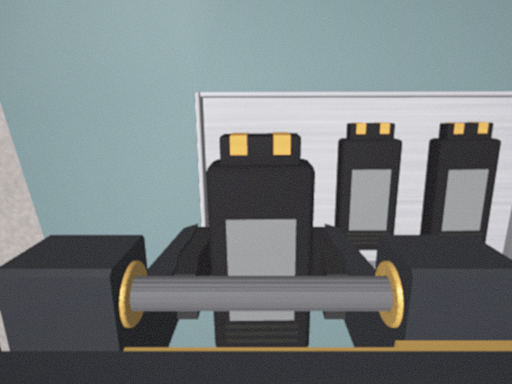

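move_arm --moves '[[[0,7,30],[-0.023,-0.013,0],44],[[0,0,35],[0,0,0],44],[[0,0,15],[0,0,0],44],[[0,0,0],[0,0,0],44]]'

```text
clock: 62.4
tcp_pos: [0.4455, -0.3448, 0.0434]
eef_rot: [-2.358, -2.063, -0.002]
wrist_force: [-0.2, 0.9, -1.9]
finger_gap: 0.0457
```

Run:
```python
from h import *
rows(.4467,-.354,.0115,np.radians(82.4))
```

```text
t 62.40 tcp [ 0.4455 -0.3448  0.0434] yaw 1.437 j [-0.87  0.62  1.52  0.    1.02 -0.74] gap 0.0457 F [-0.2  0.9 -1.9]
shift(cur axes) mm [-9.2  2.6 31.8] dist 33  full turn rotvec [-0.006 -0.007 -0.001]  tz -0.001
0 [-9, 2, 32] -0.001
final q6 -0.54
```

move_arm --moves '[[[-9,2,10],[-0.006,-0.007,0],44],[[0,0,12],[0,0,0],44],[[0,0,6],[0,0,0],44],[[0,0,2],[0,0,0],44],[[0,0,0],[0,0,0],44]]'

```text
clock: 63.02
tcp_pos: [0.4469, -0.3539, 0.0123]
eef_rot: [2.362, 2.068, -0.0]
wrist_force: [0.1, -0.1, -1.5]
finger_gap: 0.0458
```

Run:
```python
from h import *
rows(.4467,-.354,.0115,np.radians(82.4))
```

```text
t 63.02 tcp [ 0.4469 -0.3539  0.0123] yaw 1.439 j [-0.88  0.67  1.53 -0.    0.94 -0.75] gap 0.0458 F [ 0.1 -0.1 -1.5]
shift(cur axes) mm [-0.2 -0.2  0.8] dist 1  full turn rotvec [0.002 0.002 0.   ]  tz 0.000
0 [0, 0, 1] 0.0
final q6 -0.54
```

move_arm --moves '[[[0,0,1],[0,0,0],44],[[0,0,0],[0,0,0],58],[[0,0,0],[0,0,0],58],[[0,0,-15],[0,0,0],58],[[0,0,-50],[0,0,0],60],[[0,0,-55],[0,0,0],60],[[20,-50,-20],[0,0,0],60],[[20,-50,-20],[0,0,0],60],[[20,-50,0],[0,0,0],60],[[0,0,0],[0,0,0],60]]'

```text
clock: 64.28
tcp_pos: [0.3027, -0.2725, 0.183]
eef_rot: [2.352, 2.061, -0.003]
wrist_force: [0.6, -1.0, 0.1]
finger_gap: 0.0601
```

Run:
```python
from h import *
print(sense()["tcp_pos"]); im,d=get_image("scene"); save("s40",im,1.5); im,d=get_image("top"); save("t40",im,3,(200,110,440,270))
```

```text
[ 0.30273035 -0.2725218   0.18296914]
```

View pics/s40.png

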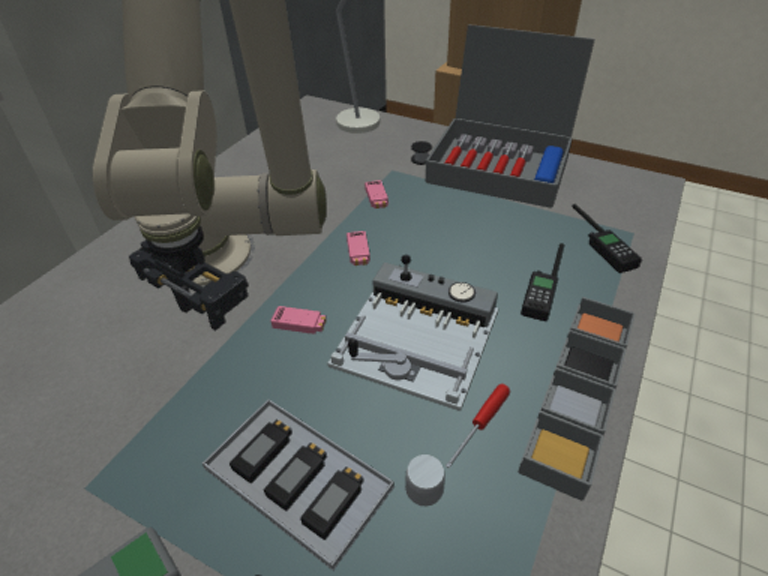

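View pics/t40.png

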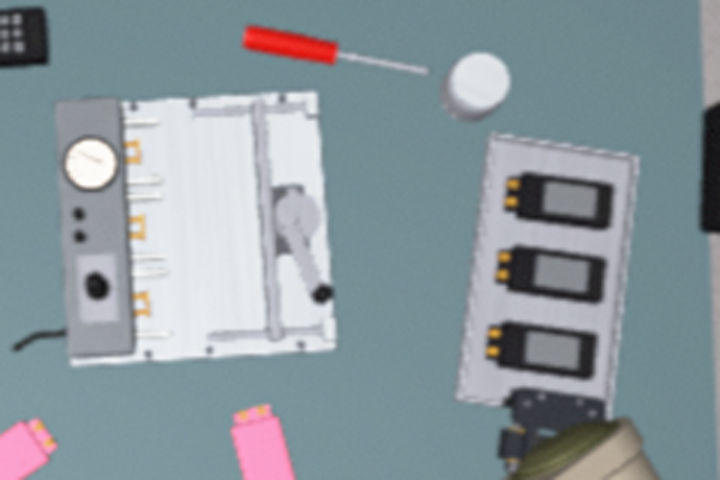

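Run:
```python
from h import *
c=K("top"); Z=lambda u,v:(200+u/3-.33,110+v/3-.33)
k=ray(c,[Z(321,293)],.081); print("knob",w2j(k)*1000, "expected open ~(-108.8,78.3); start ~(-124,74)")
close_job(); print("closed",sense()["clock"])
```

```text
knob [[-108.91477812   80.44339399]] expected open ~(-108.8,78.3); start ~(-124,74)
the job is handed in; nothing more can be done
the job is handed in; nothing more can be done
```

I tested all three packs in the jig and laid them flat, side by side, in the steel tray. I handed the job in at about 64 s on the robot's clock.

- **Loading:** Each pack went into its own bay with its contact end facing the spring contacts.
- **Clamping:** My first setting pressed the contacts in about 6.9 mm, more than I wanted, so I eased the cam lever back about 10 degrees. By the camera they then stood at about 5 mm. My early readings of this disagreed, ranging from 5 to 7 mm. I went with the comparison against a picture of the free contact, because it also agreed with the cam angle.
- **Load lever:** I held it hard over towards the meter, at about 8–9 N against its stop, for just over five seconds. Including the initial push and settling it was about six and a half. It sprang back upright when let go.
- **Opening and unloading:** I pushed the cam lever back against its open stop. The last top view puts the grip about 2 mm from where full open should be. While I was unloading, the pack in bay 2 had slid about 12 mm back from its contact without the robot touching it, so I measured it again before gripping it.
- **Last look:** The final scene and top views show all three packs in the tray, the jig empty, and the radio, screwdriver, tin and pink packs unmoved. The robot was touching nothing.

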